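# Sort puller spindles by thread pitch on the notched gauge rack

### The job

Sort the three puller spindles by thread pitch: bring each one into the bay whose brass gauge plate has the same pitch, and push it along the bench until the gauge teeth sit fully home in its thread, lying flat and square to the plate. Leave the other things on the bench where they are.

Things in the scene. Friction and masses are not known exactly. Their poses are not given: they have to be found in the camera images.
- spindle_fine_mid (a point): Centre of the fine-thread steel spindle, lying on the bench: rod 114 mm long along this point's y, same both ends; ridged thread of 10 mm pitch, crest diameter 30 mm, root 19 mm; a dark square collar 36 x 36 x 10 mm at each end, on whose flats it rests, so it slides and does not roll. Centre 18 mm above the bench; 0.25 to 0.5 kg. Grip across the thread at the middle (30 mm wide, along x).
- gauge_fine: Fixed brass fine gauge plate, 66 mm wide (y), 26 mm high: 6 teeth 3 mm wide, 10 mm pitch, 6.3 mm long, pointing to its -x (to the robot). Origin on the bench under the middle of the tooth-tip line. A spindle fully home lies along y with its middle at local x = -9.5 mm, y = 0; against the tips only, x = -15 mm. The gauges stand in any order along the rack.
- spindle_fine: The same fine spindle; this point is on its underside, below the middle.
- spindle_medium_mid (a point): Centre of the medium-thread steel spindle, lying on the bench: rod 114 mm long along this point's y, same both ends; ridged thread of 14 mm pitch, crest diameter 30 mm, root 19 mm; a dark square collar 36 x 36 x 10 mm at each end, on whose flats it rests, so it slides and does not roll. Centre 18 mm above the bench; 0.25 to 0.5 kg. Grip across the thread at the middle (30 mm wide, along x).
- gauge_medium: Fixed brass medium gauge plate, 66 mm wide (y), 26 mm high: 4 teeth 5 mm wide, 14 mm pitch, 6.3 mm long, pointing to its -x (to the robot). Origin on the bench under the middle of the tooth-tip line. A spindle fully home lies along y with its middle at local x = -9.5 mm, y = 0; against the tips only, x = -15 mm. The gauges stand in any order along the rack.
- spindle_medium: The same medium spindle; this point is on its underside, below the middle.
- spindle_coarse_mid (a point): Centre of the coarse-thread steel spindle, lying on the bench: rod 114 mm long along this point's y, same both ends; ridged thread of 19 mm pitch, crest diameter 30 mm, root 19 mm; a dark square collar 36 x 36 x 10 mm at each end, on whose flats it rests, so it slides and does not roll. Centre 18 mm above the bench; 0.25 to 0.5 kg. Grip across the thread at the middle (30 mm wide, along x).
- gauge_coarse: Fixed brass coarse gauge plate, 66 mm wide (y), 26 mm high: 4 teeth 8 mm wide, 19 mm pitch, 6.3 mm long, pointing to its -x (to the robot). Origin on the bench under the middle of the tooth-tip line. A spindle fully home lies along y with its middle at local x = -9.5 mm, y = 0; against the tips only, x = -15 mm. The gauges stand in any order along the rack.
- spindle_coarse: The same coarse spindle; this point is on its underside, below the middle.
- rack: Fixed blue rack holding the three gauges 145 mm apart along its y, parallel to it. Origin on the bench at the middle gauge's tooth-tip line. Four partitions 6 mm thick, 26 mm high at local y = +-72.5 and +-217.5 mm run from local x = -55 mm to 28 mm; the bench is the floor of the three open bays between them, 139 mm wide.
- socket: Bystander: upright steel socket, 36 mm diameter, 45 mm high, standing among the spindles; origin under it.
- bearing: Bystander: flat bearing ring, 44 mm diameter, 15 mm high, among the spindles; origin under it.
- spray: Bystander: standing blue spray can, 56 mm diameter, 160 mm high; origin under it.
- bolt_tin: Bystander: open red tin of small bolts, 90 x 130 x 32 mm; origin under its centre.
- mug: Bystander: yellow mug, 76 mm diameter, 75 mm high, handle on its +y side; origin under it.
- water: Bystander: clear standing bottle with blue cap, 64 mm diameter, 190 mm high; origin under it.
- wrench: Bystander: flat wrench 190 mm long, lying along its x; origin under its middle.
Things that resemble listed ones, but are neither listed nor needed, are in the scene too. Leave any blue, orange or pink look-alike of the spindle_medium alone.

How it is judged:
By the outcome, as a careful person would: the job done as asked, in the order asked, and still so for the second after the job is handed in, with the robot touching nothing.
It also fails if it takes over 72 s, if anything falls off the work surface, if the arm or the gripper's body presses on something with over 40 N, if the wrist force passes 120 N, or if a joint passes its speed limit or range.

### The arm

A 7-joint arm with a two-finger parallel gripper is mounted at the origin on the work surface. World frame = base frame: x ahead of the robot, y to its left, z up, the work surface at z = 0. Lengths are in m, angles in rad, forces in N, time in s.
With the tool pointing down it reaches from about 0.425 to 0.975 m from the base axis. Payload 16.7 kg.
Tool frame: the origin (TCP) lies between the finger pads; the fingertips stand 14 mm ahead of it and the grasp point (between the pads) lies 5 mm behind it (env.nose_length is the y of the fingertips in the tool frame, in m); y points along the fingers, z is the direction in which the jaws open and shut, and the axes are right-handed (so a half turn about y gives the same grasp; the last joint's range is limited). The gripper opens to 85 mm and grips with 20 to 120 N. Pads are 22 mm wide; open, the fingers measure 114 mm over their backs; the gripper's body (76 mm by 85 mm) begins 54 mm behind the grasp point. The pads swing forward as they close: fully open they stand 13 mm farther back than shut.
Start: joints at [-1.421, 0.426, 0.074, 1.606, -0.034, 1.111, -0.067], TCP at [0.199, 0.645, 0.245] pointing down, gripper open.
Joint ranges: [-2.85, 2.85], [-0.5, 2.14], [-1.23, 1.37], [0.21, 2.46], [-1.02, 4.16], [0.16, 2.05], [-2.73, 2.73]. Speed limits (rad/s): [1.89, 1.89, 2.39, 2.39, 3.01, 3.01, 3.01].

### API

Orientations are given as [roll, pitch, yaw] about the fixed x, y, z axes, in that order (R = Rz(yaw) Ry(pitch) Rx(roll)).
In Python, from station import env, eyes gives the robot as it stands. The module is installed in compiled form; this text tells all that it offers.
- The arm moves only by the tool servo_tool, never from a script. Its argument "increments" is a list of rows, each a list of 7 numbers: the shift along the world's x, y, z scaled (see below), then the turn, a rotation vector about the world's x, y, z scaled (see below), then the closure, from -1 (fully open) to 1 (shut). In form: [[tx, ty, tz, ax, ay, az, claw], ...]. A call has 1 to 20 rows; each row shifts and turns the pose as measured when the row begins; what a row does not reach is not made up. The controller multiplies each number of a shift by 0.5 m and each number of a turn by pi/2 rad. A row lasts 1/12 s, in which the tool goes at most 41.7 mm and 7.16 degrees, less where a joint would pass 70% of its speed; a pose out of reach is approached as far as the arm can. A call with a number of a shift or a turn outside -1 to 1 is refused whole. A call with a gripper value outside its range is refused whole. The fingers move at their own pace and stop on an object; "squeeze" is the grip in N (left out, the last holds). Time passes only in rows, so rows that do not move let the fingers close. It gives the time, the measured TCP pose, the force and the opening at its end, in the units of the state.
- env.observe(): the state, without advancing time (a new reading comes with each control period).
- eyes.snapshot(name): name is "side" or "top"; returns a dict with "image" (420x560x3 uint8, blue, green, red), "intrinsics" (3x3 intrinsics, pixels), "origin" and "orientation" of the camera in the world. Camera axes: x right, y down, z forward; pixel columns grow to the right and rows downward; lengths in m; the calibration is good to about 2 mm. A picture is of the moment at which its call begins. There is no depth.
- env.sign_off(): hands the job in, once; it reports no verdict.
The state is a dict: "clock": time; "joints": joint angles; "qvel": joint speeds; "tau": joint torques, N m; "tool_pos": TCP position; "tool_rot": TCP orientation; "wrist_force": force on the tool from outside, world axes, zero at the start; "moment": the same for the moment, N m; "grip_width": finger opening in m.
Only numpy, scipy, OpenCV 4.12 (cv2) and the standard library are available. Lean on these libraries where they do the work, as an engineer would, in place of code of your own. Each camera call takes 0.05 s, during which the arm holds its last target. There are 200 camera calls.

## Working session

There is one attempt and no reset: what is moved stays moved. The work goes in short steps, Python scripts to look and compute and a tool call to move; the robot and the scene stay as the last step left them, time stands still between calls to the robot, and variables do not carry over. Pictures are saved under pics/ and viewed, about 8 in all and at most 12, crops included, and the job is handed in when it is done.

Besides the shell and the picture viewer there is one more tool, called after "Request:" as name([rows], argument=value, ...), one row to a line, values as JSON. servo_tool: Moves the arm, as the interface text tells. Its arguments: {"type":"object","properties":{"increments":{"type":"array","items":{"type":"array","items":{"type":"number","minimum":-1,"maximum":1}}},"squeeze":{"type":"number"}},"required":["increments"]}

```bash
mkdir -p pics
cat > h.py <<'E'
import numpy as np, cv2
from station import env, eyes
from scipy.spatial.transform import Rotation as R
def snap(n,f):
    s=eyes.snapshot(n); cv2.imwrite(f'pics/{f}.png',s['image']); np.savez(f'pics/{f}.npz',**{k:np.array(v) for k,v in s.items()}); return s
def load(f): return dict(np.load(f'pics/{f}.npz'))
def rot(s):
    o=np.array(s['orientation'],float)
    return o if o.shape==(3,3) else (R.from_euler('xyz',o).as_matrix() if o.size==3 else R.from_quat(o).as_matrix())
def cast(s,uv,z):
    uv=np.atleast_2d(np.array(uv,float)); d=np.c_[uv,np.ones(len(uv))]@np.linalg.inv(s['intrinsics']).T@rot(s).T
    o=np.array(s['origin']); return o+d*((z-o[2])/d[:,2])[:,None]
def proj(s,p):
    c=(np.atleast_2d(p)-s['origin'])@rot(s); q=c@np.array(s['intrinsics']).T; return q[:,:2]/q[:,2:]
E
python3 - <<'E'
from h import *
print(env.observe(), env.nose_length)
for n in('top','side'):
    s=snap(n,n+'0'); print(n,s['intrinsics'],s['origin'],s['orientation'])
E
```

```text
{'clock': 0.0, 'joints': array([-1.42049509,  0.42670407,  0.07381117,  1.60663575, -0.03411447,
        1.11077618, -0.06710512]), 'qvel': array([-1.56096217e-06,  1.31494135e-03,  1.37501387e-04, -4.53377537e-04,
        4.17616687e-04, -4.38117375e-04, -3.78159007e-04]), 'tau': array([ 2.00523587e-03, -9.49824643e+01,  3.76134887e+00, -4.63535142e+01,
        1.90949917e-02,  9.74181457e-03,  1.85717323e-05]), 'tool_pos': array([0.19923007, 0.64451154, 0.24461533]), 'tool_rot': array([-1.57206031e+00, -6.26412197e-05, -2.99809121e-01]), 'wrist_force': array([ 0.07432544, -0.03253261,  0.14228463]), 'moment': array([-0.02589913, -0.02463889, -0.01622383]), 'grip_width': 0.08546497065334696} 0.014
top [[389.01157129   0.         282.01164308]
 [  0.         389.01157129 207.79123898]
 [  0.           0.           1.        ]] [0.40247003 0.01289525 1.15554463] [-3.03513537 -0.00832121 -1.57872815]
side [[430.01760927   0.         281.85406604]
 [  0.         430.01760927 214.54669297]
 [  0.           0.           1.        ]] [-0.2093464   0.73050613  0.6649395 ] [-2.12425726 -0.01242374 -2.35564825]
```

View pics/top0.png

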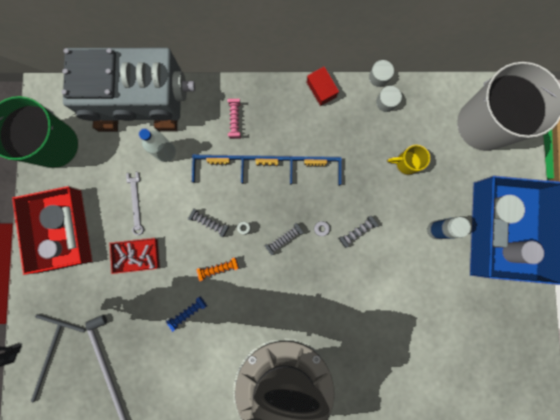

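View pics/side0.png

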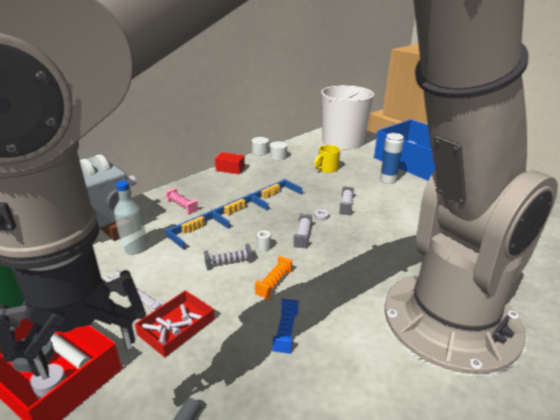

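Run:
```python
from h import *
a=cv2.imread('pics/top0.png')[148:262,185:385]; b=cv2.imread('pics/side0.png')[175:275,160:360]
a=cv2.resize(a,None,fx=4,fy=4,interpolation=cv2.INTER_CUBIC)[:,:]; b=cv2.resize(b,(600,300),interpolation=cv2.INTER_CUBIC)
a=cv2.resize(a,(527,300)) if 0 else a
cv2.imwrite('pics/c1.png',a); cv2.imwrite('pics/c2.png',cv2.resize(cv2.imread('pics/side0.png')[175:275,160:360],None,fx=4,fy=4,interpolation=cv2.INTER_CUBIC))
# spindles: print rays for rough centres
s=load('top0')
print(cast(s,[[210,222],[285,238],[360,231],[244,228],[322,228]],0.018))
print(cast(s,[[218,161],[267,162],[316,163]],0.026))
hs=cv2.cvtColor(s['image'],cv2.COLOR_BGR2HSV)
m=cv2.inRange(hs,(10,90,100),(30,255,255));m[:150]=0;m[175:]=0
n,l,st,c=cv2.connectedComponentsWithStats(m)
print(st[1:],c[1:])
```

```text
[[ 0.48364239  0.21343274  0.018     ]
 [ 0.43527783 -0.00554863  0.018     ]
 [ 0.45402588 -0.22528192  0.018     ]
 [ 0.46534609  0.11402017  0.018     ]
 [ 0.46364018 -0.11411831  0.018     ]]
[[ 0.66344383  0.19053887  0.026     ]
 [ 0.65956107  0.04584109  0.026     ]
 [ 0.65567217 -0.09908523  0.026     ]]
[[387 150  44  25 711]
 [554 150   6  25 143]
 [206 158  23   7 124]
 [255 159  24   7 131]
 [304 160  23   6 127]] [[411.44444444 160.79043601]
 [556.62237762 161.55944056]
 [217.37096774 160.36290323]
 [266.69465649 161.48854962]
 [315.09448819 162.2992126 ]]
```

View pics/c1.png

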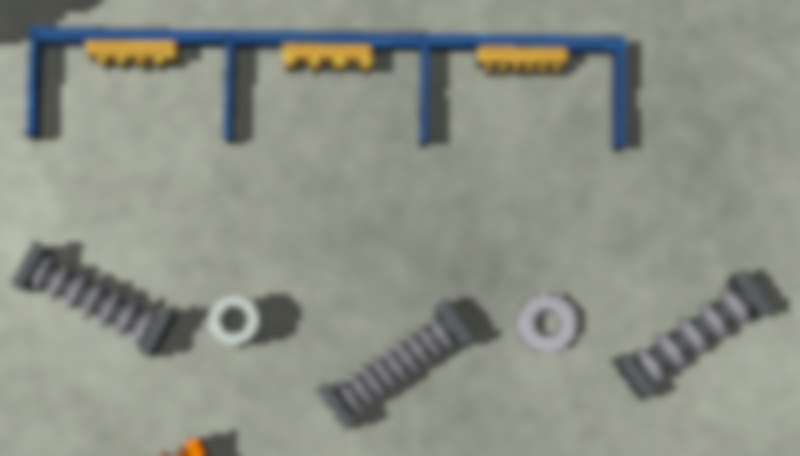

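View pics/c2.png

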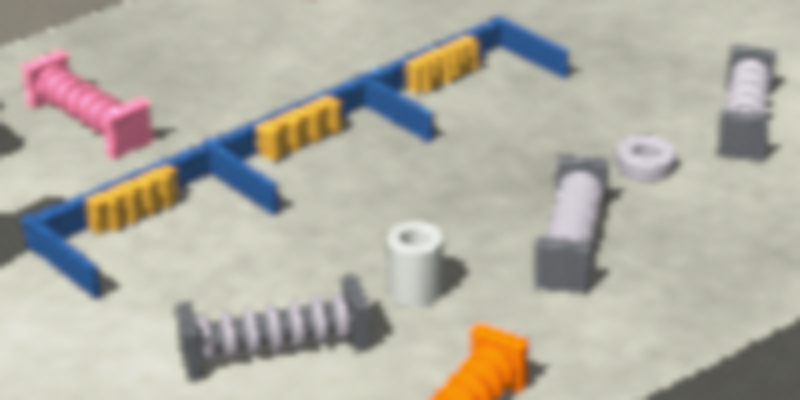

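```bash
cat >> h.py <<'E'
def spmask(im,roi):
    b,g,r=[im[...,i].astype(int) for i in range(3)]
    m=((b-g)>=-1).astype(np.uint8)*255; k=np.zeros_like(m); x0,y0,x1,y1=roi; k[y0:y1,x0:x1]=m[y0:y1,x0:x1]
    return cv2.morphologyEx(k,cv2.MORPH_CLOSE,np.ones((3,3)))
def blobs(m,amin=60):
    n,l,st,c=cv2.connectedComponentsWithStats(m); out=[]
    for i in range(1,n):
        if st[i,4]<amin: continue
        p=np.argwhere(l==i)[:,::-1].astype(np.float32); out.append((st[i,4],cv2.minAreaRect(p),p))
    return out
def tri(s1,u1,s2,u2):
    A=[];B=[]
    for s,u in((s1,u1),(s2,u2)):
        o=np.array(s['origin']); d=cast(s,u,0)[0]-o; d/=np.linalg.norm(d); P=np.eye(3)-np.outer(d,d); A.append(P);B.append(P@o)
    p=np.linalg.lstsq(np.vstack(A),np.hstack(B),rcond=None)[0]; return p, [np.linalg.norm(P@p-b) for P,b in zip(A,B)]
E
python3 - <<'E'
from h import *
t=load('top0'); s=load('side0')
for z,f,roi,sc in((t,'t',(185,185,390,262),4),(s,'s',(190,180,365,275),4)):
    m=spmask(z['image'],roi); 
    for a,r,p in blobs(m): print(f,a,np.round(r[0],1),np.round(r[1],1),round(r[2],1), np.round(p.mean(0),1), np.round(cast(z,[r[0]],.018),3) if f=='t' else '')
hs=cv2.cvtColor(t['image'],cv2.COLOR_BGR2HSV)
m=cv2.inRange(hs,(100,120,60),(125,255,255));m[:150]=0;m[190:]=0;m[:,:185]=0;m[:,350:]=0
for a,r,p in blobs(m):
    print('rack',a,r); 
    lo=[p[(abs(p[:,0]-c)<5)] for c in (194,243,291,341)]
    u=[[q[q[:,1]>168][:,0].mean(),q[:,1].max()+.5] for q in lo]; print(u,cast(t,u,.026))
E
```

```text
t 324 [208.2 222.6] [39.4 10.7] 26.6 [208.7 222.4] [[0.482 0.219 0.018]]
t 340 [358.3 231.3] [11.1 39.7] 55.0 [358.5 231.2] [[ 0.453 -0.22   0.018]]
t 150 [321.5 228.5] [13. 15.] 90.0 [321.5 228.4] [[ 0.462 -0.113  0.018]]
t 321 [284.  238.6] [10.8 39. ] 54.1 [284.2 238.7] [[ 0.434 -0.003  0.018]]
s 923 [247.6 206.7] [ 24.6 115.6] 66.9 [248.  202.5] 
s 286 [346.6 200.3] [11.5 27. ] 6.7 [346.4 200.6] 
s 102 [194. 206.] [14.  8.] 90.0 [193.3 205.8] 
s 140 [321. 214.] [10. 14.] 90.0 [321.  213.9] 
s 416 [302.6 230.5] [14.  33.5] 12.5 [302.8 230.8] 
s 527 [228.7 256. ] [17.6 47.3] 80.5 [228.8 256.5] 
rack 442 ((266.00738525390625, 168.95899963378906), (148.35594177246094, 26.079744338989258), 0.784824550151825)
[[np.float32(193.1875), np.float32(181.5)], [np.float32(nan), np.float32(161.5)], [np.float32(291.0), np.float32(182.5)], [np.float32(339.5), np.float32(183.5)]] [[ 0.60256127  0.26270034  0.026     ]
 [        nan         nan         nan]
 [ 0.59772361 -0.02449206  0.026     ]
 [ 0.59381578 -0.16725277  0.026     ]]<stdin>:11: RuntimeWarning: Mean of empty slice.
  ret = ret.dtype.type(ret / rcount)
```

Run:
```python
from h import *
t=load('top0'); s=load('side0')
for n,u,v,ang in(('med',(208.5,222.5),(228.7,256.2),26.6),('fine',(284.1,238.6),(302.7,230.6),-35.9),('coarse',(358.4,231.3),(346.5,200.4),-35)):
    p,e=tri(t,[u],s,[v]); d=np.array([np.cos(np.radians(ang)),np.sin(np.radians(ang))])*17
    q=cast(t,[np.array(u)-d,np.array(u)+d],.02); w=q[1]-q[0]
    print(n,p.round(4),np.round(e,4),cast(t,[u],.02)[0].round(4),'axis yaw',np.degrees(np.arctan2(w[1],w[0])).round(1))
    g=t['image'].mean(2).astype(np.float32); k=np.linspace(-1.15,1.15,240)[:,None]*d
    off=np.array([-d[1],d[0]])/17
    prof=sum(cv2.remap(g,(u[0]+k[:,0]+o*off[0]).astype(np.float32).reshape(1,-1),(u[1]+k[:,1]+o*off[1]).astype(np.float32).reshape(1,-1),cv2.INTER_CUBIC)[0] for o in(-2,-1,0,1,2))
    pr=prof[30:210]-np.convolve(prof,np.ones(60)/60,'same')[30:210]
    F=abs(np.fft.rfft(pr*np.hanning(180),4096)); px=2.3*17/239; f=np.fft.rfftfreq(4096,px*2.87); b=(f>1/25)&(f<1/8); print(' pitch mm',1/f[b][F[b].argmax()])
for c in [(217.37,160.36),(266.69,161.49),(315.09,162.30)]: print(cast(t,[c,(c[0],c[1]+3.5)],.026).round(4).tolist())
o=env.observe(); print(o['tool_pos'])
```

```text
med [0.4814 0.2171 0.0162] [0.0014 0.0014] [0.4821 0.2174 0.02  ] axis yaw -116.9
 pitch mm 13.737024267782425
fine [ 0.4335 -0.0031  0.0129] [0.0002 0.0002] [ 0.4335 -0.0029  0.02  ] axis yaw -54.6
 pitch mm 9.964680816007977
coarse [ 0.4532 -0.2218  0.0128] [0.0003 0.0003] [ 0.4531 -0.2202  0.02  ] axis yaw -55.9
 pitch mm 18.67168347077223
[[0.6654, 0.1924, 0.026], [0.6549, 0.1923, 0.026]]
[[0.6611, 0.0468, 0.026], [0.6506, 0.0468, 0.026]]
[[0.6578, -0.0964, 0.026], [0.6473, -0.0962, 0.026]]
[0.19930633 0.6445467  0.24467003]
```

Request:
servo_tool([
  [0.04, -0.061, -0.018, 0, 0, -0.079, -1],
  [0.04, -0.061, -0.018, 0, 0, -0.079, -1],
  [0.04, -0.061, -0.018, 0, 0, -0.079, -1],
  [0.04, -0.061, -0.018, 0, 0, -0.079, -1],
  [0.04, -0.061, -0.018, 0, 0, -0.079, -1],
  [0.04, -0.061, -0.018, 0, 0, -0.079, -1],
  [0.04, -0.061, -0.018, 0, 0, -0.079, -1],
  [0.04, -0.061, -0.018, 0, 0, -0.079, -1],
  [0.04, -0.061, -0.018, 0, 0, -0.079, -1],
  [0.04, -0.061, -0.018, 0, 0, -0.079, -1],
  [0.04, -0.061, -0.018, 0, 0, -0.079, -1],
  [0.04, -0.061, -0.018, 0, 0, -0.079, -1],
  [0.04, -0.061, -0.018, 0, 0, -0.079, -1],
  [0.04, -0.061, -0.018, 0, 0, -0.079, -1],
], squeeze=40)

```text
clock: 1.27
tool_pos: [0.4794, 0.2022, 0.1126]
tool_rot: [-1.571, 0.004, -2.044]
wrist_force: [1.3, -0.2, -0.1]
grip_width: 0.0853
```

Request:
servo_tool([
  [0.004, 0.03, -0.04, 0, 0, 0, -1],
  [0, 0, -0.05, 0, 0, 0, -1],
  [0, 0, -0.05, 0, 0, 0, -1],
  [0, 0, -0.03, 0, 0, 0, -1],
  [0, 0, 0, 0, 0, 0, -1],
])

```text
clock: 1.68
tool_pos: [0.4862, 0.2074, 0.0232]
tool_rot: [-1.567, 0.002, -2.068]
wrist_force: [-0.2, 0.2, 0.6]
grip_width: 0.0855
```

Request:
servo_tool([
  [-0.009, 0.02, -0.008, -0.003, 0, 0.018, -1],
  [0, 0, 0, 0, 0, 0, -1],
  [0, 0, 0, 0, 0, 0, 1],
  [0, 0, 0, 0, 0, 0, 1],
  [0, 0, 0, 0, 0, 0, 1],
  [0, 0, 0, 0, 0, 0, 1],
  [0, 0, 0, 0, 0, 0, 1],
  [0, 0, 0, 0, 0, 0, 1],
])

```text
clock: 2.35
tool_pos: [0.4818, 0.2199, 0.0226]
tool_rot: [-1.564, 0.001, -2.036]
wrist_force: [0.4, -0.5, -3.8]
grip_width: 0.0273
```

Request:
servo_tool([
  [0, 0, 0.05, 0, 0, 0, 1],
  [0, 0, 0.05, 0, 0, 0, 1],
  [0.045, -0.01, 0, 0, 0, 0.056, 1],
  [0.045, -0.01, 0, 0, 0, 0.056, 1],
  [0.045, -0.01, 0, 0, 0, 0.056, 1],
  [0.045, -0.01, 0, 0, 0, 0.056, 1],
  [0.045, -0.01, 0, 0, 0, 0.056, 1],
  [0, 0, 0, 0, 0, 0, 1],
  [0, 0, 0, 0, 0, 0, 1],
])

```text
clock: 3.1
tool_pos: [0.5961, 0.1933, 0.0745]
tool_rot: [-1.565, -0.004, -1.572]
wrist_force: [-0.8, 0.2, -4.6]
grip_width: 0.0267
```

Run:
```python
from h import *
t=snap('top','t1'); s=snap('side','s1'); o=env.observe(); print(o['tool_pos'],o['tool_rot'],o['grip_width'],o['wrist_force'])
a=cv2.resize(t['image'][140:250,170:300],None,fx=5,fy=5,interpolation=cv2.INTER_CUBIC)
cv2.imwrite('pics/v1.png',a)
```

```text
[0.59556971 0.19347088 0.0746614 ] [-1.56533004 -0.00386884 -1.57193878] 0.02718189375876878 [-0.36723962 -0.60317081 -4.17566975]
```

View pics/v1.png

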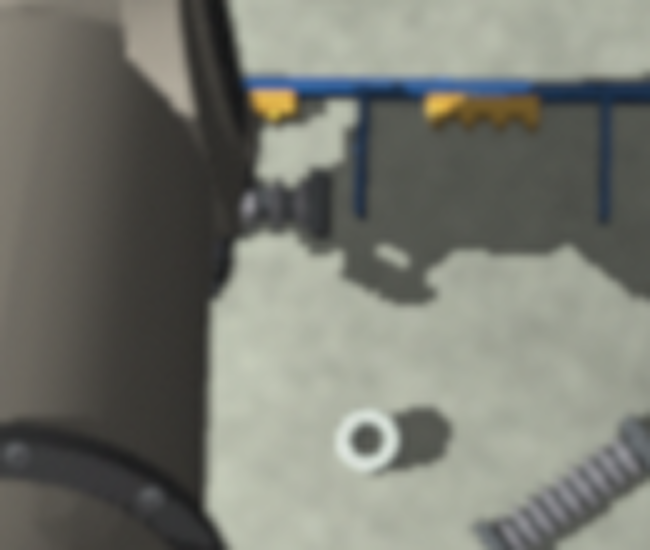

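Run:
```python
from h import *
t=load('t1'); g=t['image'].astype(int)
print(cast(t,[[236.4,180]],.088), cast(t,[[236.4,180]],.07))
for r in range(176,186,2): print(r,g[r,225:246].sum(1)//3, (g[r,225:246,0]-g[r,225:246,1]))
```

```text
[[0.59502551 0.12922238 0.088     ]] [[0.59827221 0.13118379 0.07      ]]
176 [112 123 148 152 130  96  73  59  54  50  49  65  81  87  87  77  61  51
  61  78  84] [ -7  -8 -12 -13  -9  -4  -1   0   2   1   0  -4  -6  -7  -5   4  16  15
   4  -4  -6]
178 [79 68 70 75 78 75 63 55 54 50 50 66 82 86 84 75 60 54 68 83 87] [ 3  1 -2 -2  0  3  2  1  1  2 -1 -5 -7 -6 -5  3 16 14  1 -6 -7]
180 [79 64 58 66 79 79 66 58 54 49 49 67 81 84 82 73 59 53 67 81 85] [ 3  2  2  2  3  3  2  1  1  0  0 -4 -6 -6 -4  4 16 15  0 -6 -6]
182 [73 61 54 60 73 75 66 59 55 49 49 67 82 85 83 76 60 51 65 80 83] [ 2  1  2  2  2  3  1  2  2  2 -1 -4 -6 -6 -5  1 10 11 -1 -6 -7]
184 [72 69 72 73 74 70 62 56 54 47 48 67 83 87 87 84 79 76 78 83 83] [ 0 -1 -4 -5 -2  0  2  1  2  1 -1 -6 -6 -7 -6 -6 -5 -3 -5 -6 -7]
```

Request:
servo_tool([
  [0, 0.006, -0.05, 0, 0, -0.016, 1],
  [0, 0, -0.05, 0, 0, 0, 1],
  [0, 0, 0, 0, 0, 0, 1],
  [0, 0, 0, 0, 0, 0, 1],
])

```text
clock: 3.53
tool_pos: [0.5935, 0.1981, 0.0245]
tool_rot: [-1.565, -0.003, -1.599]
wrist_force: [0.4, -0.9, -3.1]
grip_width: 0.0269
```

Request:
servo_tool([
  [0, -0.003, -0.004, 0, 0, 0, 1],
  [0, 0, 0, 0, 0, 0, 1],
  [0, 0, 0, 0, 0, 0, -0.1],
  [0, 0, 0, 0, 0, 0, -0.1],
  [0, 0, 0, 0, 0, 0, -0.1],
  [0, 0, 0, 0, 0, 0, -0.1],
])

```text
clock: 4.03
tool_pos: [0.5949, 0.1979, 0.0279]
tool_rot: [-1.56, -0.0, -1.599]
wrist_force: [-0.6, -0.7, -0.1]
grip_width: 0.0471
```

Request:
servo_tool([
  [0, 0, 0.06, 0, 0, 0, -0.1],
  [0, 0, 0.06, 0, 0, 0, -0.1],
  [-0.008, 0, 0, 0, 0, 0.078, -0.1],
  [-0.008, 0, 0, 0, 0, 0.078, -0.1],
  [-0.008, 0, 0, 0, 0, 0.078, -0.1],
  [-0.008, 0, 0, 0, 0, 0.078, -0.1],
  [-0.008, 0, 0, 0, 0, 0.078, -0.1],
  [-0.008, 0, 0, 0, 0, 0.078, -0.1],
  [-0.008, 0, 0, 0, 0, 0.078, -0.1],
  [-0.008, 0, 0, 0, 0, 0.078, -0.1],
  [-0.008, 0, 0, 0, 0, 0.078, -0.1],
  [-0.008, 0, 0, 0, 0, 0.078, -0.1],
  [-0.008, 0, 0, 0, 0, 0.078, -0.1],
  [-0.008, 0, 0, 0, 0, 0.078, -0.1],
  [-0.008, 0, 0, 0, 0, 0.078, -0.1],
  [0, 0, 0, 0, 0, 0, -0.1],
])

```text
clock: 5.37
tool_pos: [0.5451, 0.1977, 0.0986]
tool_rot: [-1.55, -0.008, 0.03]
wrist_force: [0.7, 0.1, 0.2]
grip_width: 0.0469
```

Run:
```python
from h import *
t=snap('top','t2'); s=snap('side','s2'); o=env.observe(); print(o['tool_pos'],o['tool_rot'],o['grip_width'],o['wrist_force'],o['joints'])
a=cv2.resize(t['image'][140:240,170:300],None,fx=3,fy=3,interpolation=cv2.INTER_CUBIC)
b=cv2.resize(s['image'][170:270,150:280],None,fx=3,fy=3,interpolation=cv2.INTER_CUBIC)
cv2.imwrite('pics/v2.png',np.hstack([a,b]))
```

```text
[0.54576067 0.19777012 0.09858852] [-1.54952116 -0.00834331  0.0191043 ] 0.04715904049330358 [ 0.75365653 -0.38338074  0.15056778] [-4.20629067e-01  4.40420453e-01 -3.62210866e-02  1.95108402e+00
 -5.26626092e-04  7.33822249e-01  1.13710880e+00]
```

View pics/v2.png

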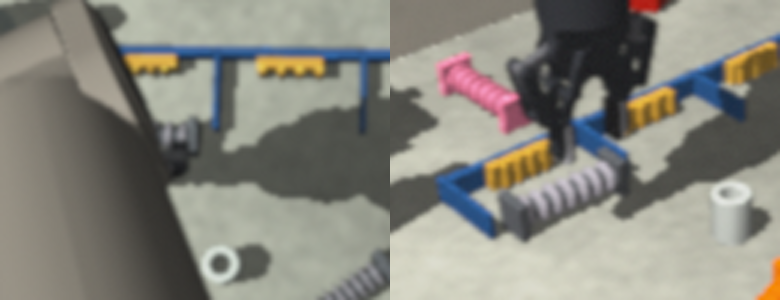

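Request:
servo_tool([
  [0, -0.005, -0.02, -0.014, 0.005, -0.029, -0.1],
  [0, 0, -0.05, 0, 0, 0, -0.1],
  [0, 0, -0.05, 0, 0, 0, -0.1],
  [0, 0, -0.036, 0, 0, 0, -0.1],
  [0, 0, 0, 0, 0, 0, -0.1],
])

```text
clock: 5.88
tool_pos: [0.5493, 0.1956, 0.0206]
tool_rot: [-1.571, -0.008, -0.054]
wrist_force: [-1.6, -1.7, 0.1]
grip_width: 0.047
```

Request:
servo_tool([
  [0.01, 0, 0, 0, 0, 0.018, -0.1],
  [0.018, 0, 0, 0, 0, 0, -0.1],
  [0.018, 0, 0, 0, 0, 0, -0.1],
  [0.018, 0, 0, 0, 0, 0, -0.1],
  [0.018, -0.001, 0, 0, 0, 0, -0.1],
  [0, 0, 0, 0, 0, 0, -0.1],
])

```text
clock: 6.38
tool_pos: [0.5968, 0.1954, 0.0246]
tool_rot: [-1.57, -0.011, -0.03]
wrist_force: [-1.1, 0.0, -0.1]
grip_width: 0.0466
```

Request:
servo_tool([
  [0.014, 0, -0.004, 0, 0.003, 0, -0.1],
  [0.012, -0.001, -0.004, 0, 0, 0, -0.1],
  [0.01, 0, 0, 0, 0, 0, -0.1],
  [0, 0, 0, 0, 0, 0, -0.1],
])

```text
clock: 6.72
tool_pos: [0.6166, 0.1948, 0.0217]
tool_rot: [-1.57, -0.006, -0.032]
wrist_force: [-0.2, 0.9, 0.2]
grip_width: 0.0468
```

Run:
```python
from h import *
t=snap('top','t3'); s=snap('side','s3'); o=env.observe(); print(o['tool_pos'],o['tool_rot'],o['wrist_force'])
a=cv2.resize(t['image'][140:200,180:280],None,fx=4,fy=4,interpolation=cv2.INTER_CUBIC)
b=cv2.resize(s['image'][190:270,160:260],None,fx=4,fy=4,interpolation=cv2.INTER_CUBIC)
cv2.imwrite('pics/v3.png',np.vstack([a,b]))
```

```text
[0.61582021 0.19482582 0.02159944] [-1.5697407  -0.00556002 -0.03138459] [-1.02101243 -1.28450129 -0.26791   ]
```

View pics/v3.png

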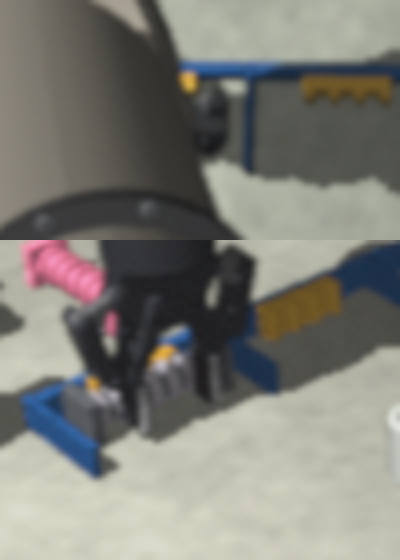

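Request:
servo_tool([
  [0.008, 0, 0, 0, 0, 0.003, -0.1],
  [0.008, 0, 0, 0, 0, 0, -0.1],
  [0.008, 0, 0, 0, 0, 0, -0.1],
])

```text
clock: 7.07
tool_pos: [0.6193, 0.195, 0.0206]
tool_rot: [-1.573, 0.01, -0.024]
wrist_force: [-28.8, -2.2, 21.8]
grip_width: 0.0467
```

Request:
servo_tool([
  [-0.03, 0, 0, 0, 0, 0, -0.1],
  [-0.01, 0, 0.05, 0, 0, 0, -0.1],
  [0, 0, 0.06, 0, 0, 0, -0.3],
  [0, 0, 0.05, 0, 0, 0, -0.5],
  [-0.042, -0.049, 0, 0, 0, -0.074, -1],
  [-0.042, -0.049, 0, 0, 0, -0.074, -1],
  [-0.042, -0.049, 0, 0, 0, -0.074, -1],
  [-0.042, -0.049, 0, 0, 0, -0.074, -1],
  [-0.042, -0.049, 0, 0, 0, -0.074, -1],
  [-0.042, -0.049, 0, 0, 0, -0.074, -1],
  [-0.042, -0.049, 0, 0, 0, -0.074, -1],
  [-0.042, -0.049, 0, 0, 0, -0.074, -1],
  [0, 0, 0, 0, 0, 0, -1],
])

```text
clock: 8.15
tool_pos: [0.4221, -0.0051, 0.1053]
tool_rot: [-1.565, 0.009, -0.991]
wrist_force: [0.3, -0.3, -1.7]
grip_width: 0.0852
```

```bash
cat >> h.py <<'E'
def home(f,roi,g,rng=(-.0272)):
    t=load(f); m=spmask(t['image'],roi); h=cv2.cvtColor(t['image'],cv2.COLOR_BGR2HSV); m[cv2.inRange(h,(95,110,40),(130,255,255))>0]=0
    for a,r,p in blobs(m,100):
        q=cast(t,[r[0]],.02)[0]; dx=q[:2]-g; c,s=np.cos(rng),np.sin(rng); print('area',a,np.round(r[1],1),round(r[2],1),q.round(4),'local',np.round([c*dx[0]+s*dx[1],-s*dx[0]+c*dx[1]],4))
E
python3 - <<'E'
from h import *
t=snap('top','t4'); s=snap('side','s4'); o=env.observe(); print(o['tool_pos'],o['tool_rot'],o['wrist_force'])
home('t4',(190,155,243,195),np.array([.655,.1926]))
a=cv2.resize(t['image'][145:195,185:285],None,fx=6,fy=6,interpolation=cv2.INTER_CUBIC)
b=cv2.resize(s['image'][200:250,160:260],None,fx=6,fy=6,interpolation=cv2.INTER_CUBIC)
cv2.imwrite('pics/v4.png',np.vstack([a,b]))
E
```

```text
[ 0.42582305 -0.0018572   0.10584305] [-1.56178646  0.00783553 -0.9807155 ] [ 0.89830884  0.29839837 -0.28669851]
area 452 [51.2 22.8] 14.0 [0.6505 0.1856 0.02  ] local [-0.0043 -0.0071]
```

View pics/v4.png

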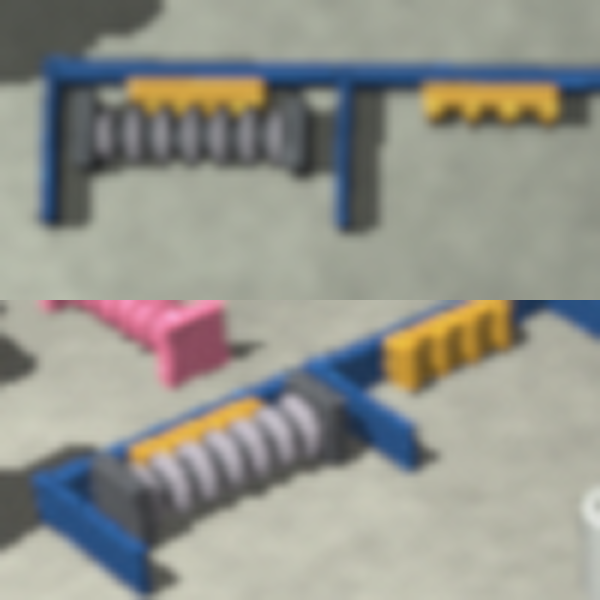

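Run:
```python
from h import *
t=load('t4'); g=t['image'].astype(int)
u=np.array([[185+191/6-.5,145+136/6-.5],[185+197/6-.5,145+113/6-.5]])
print(cast(t,u[:1],.025),cast(t,u[1:],.026))
# predicted pixels of collars' front/back top corners for home & tips-only
for lx in(-.0095,-.015):
    c,s=np.cos(-.0272),np.sin(-.0272); Rm=np.array([[c,-s],[s,c]])
    pts=[np.r_[np.array([.655,.1926])+Rm@np.array([lx+a,b]),.036] for a in(-.018,.018) for b in(-.057,.057)]
    print(lx,((proj(t,pts)-[185,145]+.5)*6).round(0).tolist())
```

```text
[[0.64515947 0.19543204 0.025     ]] [[0.65643724 0.19243743 0.026     ]]
-0.0095 [[309.0, 169.0], [74.0, 164.0], [311.0, 97.0], [77.0, 92.0]]
-0.015 [[308.0, 180.0], [74.0, 176.0], [311.0, 108.0], [77.0, 103.0]]
```

Request:
servo_tool([
  [0.015, -0.002, -0.05, -0.005, -0.004, 0.018, -1],
  [0, 0, -0.05, 0, 0, 0, -1],
  [0, 0, -0.04, 0, 0, 0, -1],
  [0, 0, -0.014, 0, 0, 0, -1],
  [0, 0, 0, 0, 0, 0, -1],
])

```text
clock: 8.67
tool_pos: [0.44, 0.001, 0.0282]
tool_rot: [-1.552, -0.006, -0.94]
wrist_force: [-1.5, -0.8, -0.3]
grip_width: 0.0849
```

Request:
servo_tool([
  [-0.013, -0.008, -0.013, -0.007, 0.009, -0.008, -1],
  [0, 0, 0, 0, 0, 0, -1],
  [0, 0, -0.003, 0, 0, 0, -1],
])

```text
clock: 8.92
tool_pos: [0.4344, -0.0024, 0.021]
tool_rot: [-1.57, -0.007, -0.952]
wrist_force: [0.3, -0.8, 0.6]
grip_width: 0.085
```

Good; close, then lift and carry toward the right bay (staging at about (0.588, -0.095)).

Request:
servo_tool([
  [0, 0, 0, 0, 0, 0, 1],
  [0, 0, 0, 0, 0, 0, 1],
  [0, 0, 0, 0, 0, 0, 1],
  [0, 0, 0, 0, 0, 0, 1],
  [0, 0, 0, 0, 0, 0, 1],
  [0, 0, 0, 0, 0, 0, 1],
  [0, 0, 0.05, 0, 0, 0, 1],
  [0, 0, 0.06, 0, 0, 0, 1],
  [0, 0, 0, 0, 0, 0, 1],
])

```text
clock: 9.67
tool_pos: [0.4337, -0.0027, 0.0789]
tool_rot: [-1.572, -0.006, -0.952]
wrist_force: [2.8, -0.4, -3.9]
grip_width: 0.0274
```

Request:
servo_tool([
  [0.051, -0.031, 0, 0, 0, -0.0685, 1],
  [0.051, -0.031, 0, 0, 0, -0.0685, 1],
  [0.051, -0.031, 0, 0, 0, -0.0685, 1],
  [0.051, -0.031, 0, 0, 0, -0.0685, 1],
  [0.051, -0.031, 0, 0, 0, -0.0685, 1],
  [0.051, -0.031, 0, 0, 0, -0.0685, 1],
  [0, 0, 0, 0, 0, 0, 1],
  [0, 0, 0, 0, 0, 0, 1],
])

```text
clock: 10.33
tool_pos: [0.5911, -0.0995, 0.0764]
tool_rot: [-1.569, -0.005, -1.624]
wrist_force: [0.3, -0.0, -4.7]
grip_width: 0.0272
```

Request:
servo_tool([
  [-0.006, 0.007, -0.04, 0, 0, 0.0165, 1],
  [0, 0, -0.05, 0, 0, 0, 1],
  [0, 0, 0, 0, 0, 0, 1],
  [0, 0, 0, 0, 0, 0, 1],
])

```text
clock: 10.67
tool_pos: [0.5868, -0.0956, 0.0286]
tool_rot: [-1.57, -0.006, -1.595]
wrist_force: [0.9, 0.2, -4.3]
grip_width: 0.027
```

Request:
servo_tool([
  [0, 0, -0.013, 0, 0, 0, 1],
  [0, 0, 0, 0, 0, 0, 1],
])

```text
clock: 10.83
tool_pos: [0.587, -0.0955, 0.0234]
tool_rot: [-1.569, -0.005, -1.594]
wrist_force: [-0.0, -0.7, -3.5]
grip_width: 0.0273
```

Run:
```python
from h import *
t=snap('top','t5'); s=snap('side','s5'); o=env.observe(); print(o['tool_pos'],o['tool_rot'],o['wrist_force'])
a=cv2.resize(t['image'][145:205,280:360],None,fx=5,fy=5,interpolation=cv2.INTER_CUBIC)
b=cv2.resize(s['image'][160:220,230:310],None,fx=5,fy=5,interpolation=cv2.INTER_CUBIC)
cv2.imwrite('pics/v5.png',np.hstack([a,b]))
c,s_=np.cos(-.0272),np.sin(-.0272); Rm=np.array([[c,-s_],[s_,c]])
for ly in(-.057,.057):
  for z in(0,.036):
    pts=[np.r_[np.array([.647,-.0974])+Rm@np.array([-.0595+k,ly]),z] for k in(-.018,.018)]
    print(ly,z,((proj(t,pts)-[280,145]+.5)*5).round(0).tolist(),((proj(s,pts)-[230,160]+.5)*5).round(0).tolist())
```

```text
[ 0.58719753 -0.09547286  0.02372971] [-1.56874241 -0.00525693 -1.59451453] [-0.06218465 -1.13348254 -4.19775966]
-0.057 0 [[269.0, 245.0], [270.0, 186.0]] [[368.0, 195.0], [328.0, 174.0]]
-0.057 0.036 [[278.0, 236.0], [278.0, 175.0]] [[371.0, 144.0], [330.0, 124.0]]
0.057 0 [[80.0, 241.0], [81.0, 182.0]] [[235.0, 258.0], [195.0, 235.0]]
0.057 0.036 [[82.0, 232.0], [83.0, 171.0]] [[236.0, 206.0], [195.0, 183.0]]
```

View pics/v5.png

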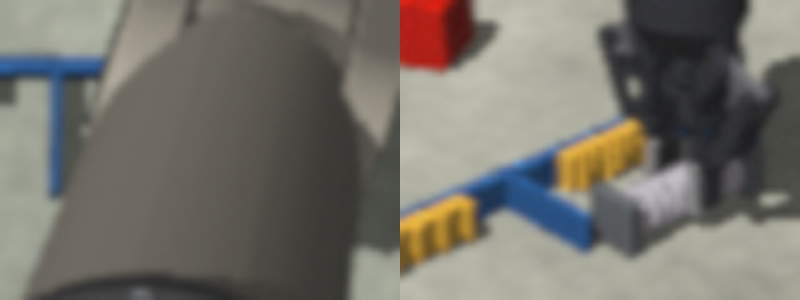

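Request:
servo_tool([
  [0, 0, -0.002, 0, 0, 0, 1],
  [0, 0, 0, 0, 0, 0, -0.1],
  [0, 0, 0, 0, 0, 0, -0.1],
  [0, 0, 0, 0, 0, 0, -0.1],
  [0, 0, 0, 0, 0, 0, -0.1],
  [0, 0, 0.06, 0, 0, 0, -0.1],
  [0, 0, 0.06, 0, 0, 0, -0.1],
  [-0.008, 0, 0, 0, 0, 0.078, -0.1],
  [-0.008, 0, 0, 0, 0, 0.078, -0.1],
  [-0.008, 0, 0, 0, 0, 0.078, -0.1],
  [-0.008, 0, 0, 0, 0, 0.078, -0.1],
  [-0.008, 0, 0, 0, 0, 0.078, -0.1],
  [-0.008, 0, 0, 0, 0, 0.078, -0.1],
  [-0.008, 0, 0, 0, 0, 0.078, -0.1],
  [-0.008, 0, 0, 0, 0, 0.078, -0.1],
  [-0.008, 0, 0, 0, 0, 0.078, -0.1],
  [-0.008, 0, 0, 0, 0, 0.078, -0.1],
  [-0.008, 0, 0, 0, 0, 0.078, -0.1],
  [-0.008, 0, 0, 0, 0, 0.074, -0.1],
  [0, 0, 0, 0, 0, 0, -0.1],
])

```text
clock: 12.6
tool_pos: [0.5402, -0.0959, 0.0907]
tool_rot: [-1.563, -0.012, -0.093]
wrist_force: [-0.3, -0.1, -0.2]
grip_width: 0.0469
```

Run:
```python
from h import *
s=snap('side','s6'); o=env.observe(); print(o['tool_pos'],o['tool_rot'],o['wrist_force'])
for f in('s5','s6'):
    m=spmask(load(f)['image'],(268,190,280,214)); print(f,[ (a,p.min(0),p.max(0),p.mean(0)) for a,r,p in blobs(m,20)])
```

```text
[ 0.54058495 -0.09592609  0.09069016] [-1.56247989 -0.01233569 -0.10008657] [ 0.4333044   0.40153184 -0.82498435]
s5 [(np.int32(140), array([268., 195.], dtype=float32), array([279., 210.], dtype=float32), array([273.7    , 202.89285], dtype=float32))]
s6 [(np.int32(140), array([268., 196.], dtype=float32), array([279., 210.], dtype=float32), array([273.64285, 203.06429], dtype=float32))]
```

Request:
servo_tool([
  [0, 0, -0.02, -0.005, 0.007, 0.046, -0.1],
  [0, 0, -0.05, 0, 0, 0, -0.1],
  [0, 0, -0.05, 0, 0, 0, -0.1],
  [0, 0, -0.02, 0, 0, 0, -0.1],
  [0, 0, 0, 0, 0, 0, -0.1],
])

```text
clock: 13.07
tool_pos: [0.5437, -0.0966, 0.0205]
tool_rot: [-1.572, -0.007, -0.049]
wrist_force: [-0.5, -0.8, 0.4]
grip_width: 0.0469
```

Request:
servo_tool([
  [0.01, 0, 0, 0, 0, 0.014, -0.1],
  [0.018, 0, -0.001, 0, 0, 0, -0.1],
  [0.018, -0.001, -0.001, 0, 0, 0, -0.1],
  [0.018, 0, -0.001, 0, 0, 0, -0.1],
  [0.018, -0.001, -0.001, 0, 0, 0, -0.1],
  [0.016, -0.001, -0.001, 0, 0, 0, -0.1],
  [0, 0, 0, 0, 0, 0, -0.1],
])

```text
clock: 13.65
tool_pos: [0.6001, -0.0982, 0.0218]
tool_rot: [-1.573, -0.01, -0.03]
wrist_force: [-1.4, 0.3, -1.3]
grip_width: 0.047
```

Request:
servo_tool([
  [0.01, 0, -0.002, 0, 0.003, 0, -0.1],
  [0.008, 0, 0, 0, 0, 0, -0.1],
  [0.008, 0, 0, 0, 0, 0, -0.1],
])

```text
clock: 13.9
tool_pos: [0.6112, -0.099, 0.0205]
tool_rot: [-1.573, 0.0, -0.031]
wrist_force: [-24.3, -3.4, 17.3]
grip_width: 0.0468
```

Request:
servo_tool([
  [0.008, 0, 0, 0, 0, 0, -0.1],
  [0.006, 0, 0, 0, 0, 0, -0.1],
])

```text
clock: 14.07
tool_pos: [0.6129, -0.0998, 0.0198]
tool_rot: [-1.574, 0.012, -0.032]
wrist_force: [-20.1, 1.8, 15.0]
grip_width: 0.0469
```

Request:
servo_tool([
  [-0.03, 0, 0, 0, 0, 0, -0.1],
  [-0.01, 0, 0.05, 0, 0, 0, -0.1],
  [0, 0, 0.06, 0, 0, 0, -0.3],
  [0, 0, 0.05, 0, 0, 0, -0.5],
  [-0.035, -0.03, 0, 0, 0, -0.074, -1],
  [-0.035, -0.03, 0, 0, 0, -0.074, -1],
  [-0.035, -0.03, 0, 0, 0, -0.074, -1],
  [-0.035, -0.03, 0, 0, 0, -0.074, -1],
  [-0.035, -0.03, 0, 0, 0, -0.074, -1],
  [-0.035, -0.03, 0, 0, 0, -0.074, -1],
  [-0.035, -0.03, 0, 0, 0, -0.074, -1],
  [-0.035, -0.03, 0, 0, 0, -0.074, -1],
  [0, 0, 0, 0, 0, 0, -1],
])

```text
clock: 15.15
tool_pos: [0.449, -0.2234, 0.1062]
tool_rot: [-1.566, 0.003, -1.007]
wrist_force: [-0.5, -1.2, -0.2]
grip_width: 0.0853
```

Run:
```python
from h import *
t=snap('top','t7'); s=snap('side','s7'); o=env.observe(); print(o['tool_pos'],o['tool_rot'],o['wrist_force'])
a=cv2.resize(t['image'][145:195,280:360],None,fx=6,fy=6,interpolation=cv2.INTER_CUBIC)
b=cv2.resize(s['image'][165:215,250:330],None,fx=6,fy=6,interpolation=cv2.INTER_CUBIC)
cv2.imwrite('pics/v7.png',np.vstack([a,b]))
c,s_=np.cos(-.0272),np.sin(-.0272); Rm=np.array([[c,-s_],[s_,c]])
for lx in(-.0095,-.015):
    pts=[np.r_[np.array([.647,-.0974])+Rm@np.array([lx+a,b]),.036] for a in(-.018,.018) for b in(-.057,.057)]
    print(lx,((proj(t,pts)-[280,145]+.5)*6).round(0).tolist(),((proj(s,pts)-[250,165]+.5)*6).round(0).tolist())
```

```text
[ 0.45199327 -0.22110672  0.10636511] [-1.56439759  0.00250835 -0.99544936] [ 0.80344434  0.99370791 -0.42432066]
-0.0095 [[334.0, 182.0], [100.0, 177.0], [334.0, 109.0], [101.0, 104.0]] [[257.0, 109.0], [95.0, 180.0], [210.0, 86.0], [48.0, 154.0]]
-0.015 [[334.0, 193.0], [100.0, 188.0], [334.0, 120.0], [101.0, 115.0]] [[264.0, 113.0], [102.0, 184.0], [217.0, 90.0], [55.0, 158.0]]
```

View pics/v7.png

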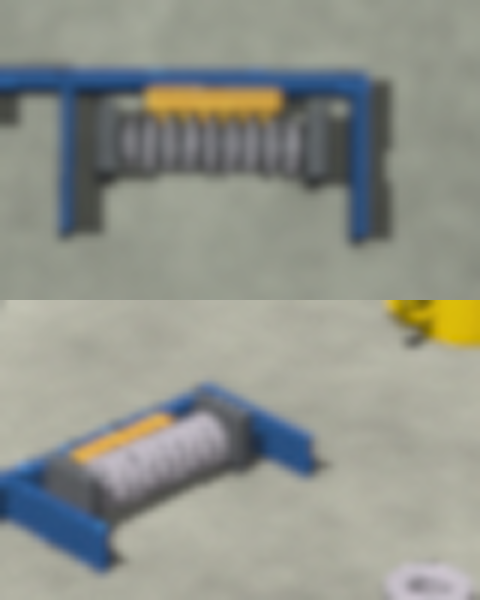

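Run:
```python
from h import *
t=load('t7'); im=t['image'].astype(int)
def col(c): return im[150:185,c].tolist()
for n,cs in(('med L',(199,200)),('med R',(233,234)),('fine L',(297,298)),('fine R',(332,333))):
    print(n,[int(x) for x in im[158:182,list(cs)].mean((1,2))])
for n,cs in(('gold med',range(208,228)),('gold fine',range(305,326))):
    v=im[152:182,list(cs)].mean(1); print(n,[int(x) for x in v[:,2]-v[:,0]])
```

```text
med L [63, 64, 83, 88, 85, 84, 86, 89, 90, 88, 86, 82, 75, 68, 56, 60, 88, 108, 114, 116, 116, 116, 116, 122]
med R [66, 51, 66, 85, 92, 95, 93, 91, 90, 91, 92, 97, 100, 97, 86, 86, 113, 144, 158, 162, 162, 163, 164, 166]
fine L [86, 66, 62, 87, 97, 96, 94, 94, 93, 93, 92, 91, 92, 92, 88, 70, 55, 75, 111, 129, 133, 135, 134, 132]
fine R [91, 78, 68, 82, 97, 99, 96, 96, 96, 96, 96, 95, 95, 94, 94, 89, 70, 65, 97, 126, 138, 140, 142, 143]
gold med [9, 8, -5, -43, -77, -25, 73, 128, 138, 124, 92, 49, 15, -1, -4, -4, -4, -3, -2, 0, 4, 8, 9, 10, 10, 10, 10, 10, 9, 9]
gold fine [9, 9, 9, 0, -32, -70, -61, 18, 98, 134, 134, 105, 63, 26, 3, -3, -4, -5, -4, -3, -2, 1, 6, 8, 9, 9, 9, 9, 9, 9]
```

Request:
servo_tool([
  [-0.004, 0, -0.05, -0.005, 0.003, 0.008, -1],
  [0, 0, -0.05, 0, 0, 0, -1],
  [0, 0, -0.04, 0, 0, 0, -1],
  [0, 0, -0.025, 0, 0, 0, -1],
  [0, 0, 0, 0, 0, 0, -1],
])

```text
clock: 15.67
tool_pos: [0.457, -0.218, 0.0227]
tool_rot: [-1.565, -0.007, -0.967]
wrist_force: [-0.3, 0.1, -0.4]
grip_width: 0.0852
```

Request:
servo_tool([
  [-0.008, -0.006, -0.004, -0.002, 0.003, -0.006, -1],
  [0, 0, 0, 0, 0, 0, -1],
  [0, 0, 0, 0, 0, 0, 1],
  [0, 0, 0, 0, 0, 0, 1],
  [0, 0, 0, 0, 0, 0, 1],
  [0, 0, 0, 0, 0, 0, 1],
  [0, 0, 0, 0, 0, 0, 1],
  [0, 0, 0, 0, 0, 0, 1],
  [0, 0, 0.05, 0, 0, 0, 1],
  [0, 0, 0.06, 0, 0, 0, 1],
  [0, 0, 0, 0, 0, 0, 1],
])

```text
clock: 16.58
tool_pos: [0.4547, -0.2202, 0.0797]
tool_rot: [-1.571, -0.007, -0.971]
wrist_force: [2.6, -1.4, -2.3]
grip_width: 0.0273
```

Request:
servo_tool([
  [0.03, 0.059, 0, 0, 0, -0.044, 1],
  [0.03, 0.059, 0, 0, 0, -0.044, 1],
  [0.03, 0.059, 0, 0, 0, -0.044, 1],
  [0.03, 0.059, 0, 0, 0, -0.044, 1],
  [0.03, 0.059, 0, 0, 0, -0.044, 1],
  [0.03, 0.059, 0, 0, 0, -0.044, 1],
  [0.03, 0.059, 0, 0, 0, -0.044, 1],
  [0.03, 0.059, 0, 0, 0, -0.044, 1],
  [0.03, 0.059, 0, 0, 0, -0.044, 1],
  [0, 0, 0, 0, 0, 0, 1],
  [0, 0, 0, 0, 0, 0, 1],
])

```text
clock: 17.5
tool_pos: [0.5921, 0.0583, 0.0786]
tool_rot: [-1.568, -0.009, -1.629]
wrist_force: [-0.3, -1.2, -3.1]
grip_width: 0.0271
```

Request:
servo_tool([
  [0, -0.018, -0.02, 0, 0, 0.02, 1],
  [0, 0, -0.05, 0, 0, 0, 1],
  [0, 0, -0.025, 0, 0, 0, 1],
  [0, 0, 0, 0, 0, 0, 1],
  [0, 0, 0, 0, 0, 0, 1],
])

```text
clock: 17.92
tool_pos: [0.591, 0.0485, 0.0287]
tool_rot: [-1.569, -0.009, -1.593]
wrist_force: [-0.1, -0.7, -2.6]
grip_width: 0.0269
```

Request:
servo_tool([
  [0, 0.001, -0.012, 0, 0, -0.002, 1],
  [0, 0, 0, 0, 0, 0, 1],
])

```text
clock: 18.08
tool_pos: [0.5917, 0.048, 0.024]
tool_rot: [-1.567, -0.009, -1.598]
wrist_force: [-0.8, 0.5, -3.4]
grip_width: 0.0272
```

Run:
```python
from h import *
t=load('t7'); s=snap('side','s8'); o=env.observe(); p=o['tool_pos'];print(p,o['tool_rot'],o['wrist_force'])
b=cv2.resize(s['image'][180:240,190:290],None,fx=6,fy=6,interpolation=cv2.INTER_CUBIC)
cv2.imwrite('pics/v8.png',b)
c,s_=np.cos(-.0272),np.sin(-.0272); Rm=np.array([[c,-s_],[s_,c]])
for z in(0,.036):
    pts=[np.r_[[p[0],.0492]+Rm@np.array([k,.057]),z] for k in(-.018,.018)]
    print(z,((proj(s,pts)-[190,180]+.5)*6).round(0).tolist())
```

```text
[0.59192934 0.0478838  0.0242607 ] [-1.56664109 -0.00871206 -1.59760482] [ 1.13974248 -0.18310411 -2.292999  ]
0 [[292.0, 298.0], [244.0, 267.0]]
0.036 [[289.0, 233.0], [240.0, 202.0]]
```

View pics/v8.png

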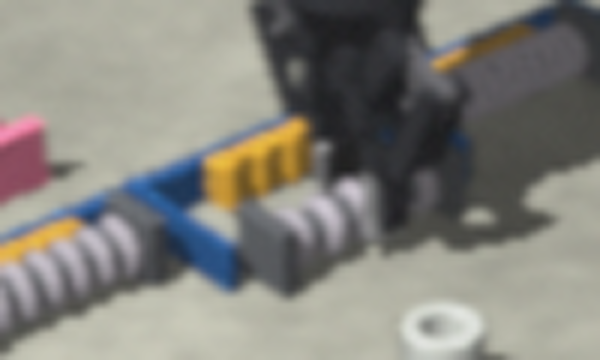

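Request:
servo_tool([
  [0, 0, -0.003, 0, 0, 0, 1],
  [0, 0, 0, 0, 0, 0, -0.1],
  [0, 0, 0, 0, 0, 0, -0.1],
  [0, 0, 0, 0, 0, 0, -0.1],
  [0, 0, 0, 0, 0, 0, -0.1],
  [0, 0, 0.06, 0, 0, 0, -0.1],
  [0, 0, 0.06, 0, 0, 0, -0.1],
  [-0.008, 0, 0, 0, 0, 0.078, -0.1],
  [-0.008, 0, 0, 0, 0, 0.078, -0.1],
  [-0.008, 0, 0, 0, 0, 0.078, -0.1],
  [-0.008, 0, 0, 0, 0, 0.078, -0.1],
  [-0.008, 0, 0, 0, 0, 0.078, -0.1],
  [-0.008, 0, 0, 0, 0, 0.078, -0.1],
  [-0.008, 0, 0, 0, 0, 0.078, -0.1],
  [-0.008, 0, 0, 0, 0, 0.078, -0.1],
  [-0.008, 0, 0, 0, 0, 0.078, -0.1],
  [-0.008, 0, 0, 0, 0, 0.078, -0.1],
  [-0.008, 0, 0, 0, 0, 0.078, -0.1],
  [-0.008, 0, 0, 0, 0, 0.078, -0.1],
  [0, 0, 0, 0, 0, 0.03, -0.1],
  [0, 0, 0, 0, 0, 0, -0.1],
])

```text
invalid input at $.increments: expected 1 to 20 rows
```

Request:
servo_tool([
  [0, 0, -0.003, 0, 0, 0, 1],
  [0, 0, 0, 0, 0, 0, -0.1],
  [0, 0, 0, 0, 0, 0, -0.1],
  [0, 0, 0, 0, 0, 0, -0.1],
  [0, 0, 0, 0, 0, 0, -0.1],
  [0, 0, 0.06, 0, 0, 0, -0.1],
  [0, 0, 0.06, 0, 0, 0, -0.1],
  [-0.008, 0, 0, 0, 0, 0.078, -0.1],
  [-0.008, 0, 0, 0, 0, 0.078, -0.1],
  [-0.008, 0, 0, 0, 0, 0.078, -0.1],
  [-0.008, 0, 0, 0, 0, 0.078, -0.1],
  [-0.008, 0, 0, 0, 0, 0.078, -0.1],
  [-0.008, 0, 0, 0, 0, 0.078, -0.1],
  [-0.008, 0, 0, 0, 0, 0.078, -0.1],
  [-0.008, 0, 0, 0, 0, 0.078, -0.1],
  [-0.008, 0, 0, 0, 0, 0.078, -0.1],
  [-0.008, 0, 0, 0, 0, 0.078, -0.1],
  [-0.008, 0, 0, 0, 0, 0.078, -0.1],
  [-0.008, 0, 0, 0, 0, 0.078, -0.1],
  [0, 0, 0, 0, 0, 0.03, -0.1],
])

```text
clock: 19.8
tool_pos: [0.5442, 0.0484, 0.0895]
tool_rot: [-1.56, -0.014, -0.045]
wrist_force: [0.3, 0.1, 0.6]
grip_width: 0.0471
```

Request:
servo_tool([
  [0, 0.001, -0.02, -0.007, 0.007, 0, -0.1],
  [0, 0, -0.05, 0, 0, 0, -0.1],
  [0, 0, -0.05, 0, 0, 0, -0.1],
  [0, 0, -0.018, 0, 0, 0, -0.1],
  [0, 0, 0, 0, 0, 0, -0.1],
])

```text
clock: 20.22
tool_pos: [0.5454, 0.0487, 0.0179]
tool_rot: [-1.574, -0.005, -0.05]
wrist_force: [-0.5, -0.8, 1.1]
grip_width: 0.0472
```

Request:
servo_tool([
  [0.01, 0, 0.002, 0, 0, 0.014, -0.1],
  [0.018, 0, 0, 0, 0, 0, -0.1],
  [0.018, -0.001, 0, 0, 0, 0, -0.1],
  [0.018, 0, 0, 0, 0, 0, -0.1],
  [0.018, -0.001, 0, 0, 0, 0, -0.1],
  [0.018, -0.001, 0, 0, 0, 0, -0.1],
  [0.014, 0, 0, 0, 0, 0, -0.1],
  [0, 0, 0, 0, 0, 0, -0.1],
])

```text
clock: 20.88
tool_pos: [0.6109, 0.0474, 0.0226]
tool_rot: [-1.574, -0.008, -0.029]
wrist_force: [-0.7, 1.1, -1.2]
grip_width: 0.0468
```

Request:
servo_tool([
  [0.008, 0, -0.003, 0, 0.003, 0, -0.1],
  [0.008, 0, 0, 0, 0, 0, -0.1],
  [0.007, 0, 0, 0, 0, 0, -0.1],
])

```text
clock: 21.13
tool_pos: [0.6162, 0.0473, 0.02]
tool_rot: [-1.575, 0.012, -0.028]
wrist_force: [-27.4, 2.1, 18.8]
grip_width: 0.0472
```

Stop felt at the expected home position (0.6155). Back off, lift, and retreat for a clear view.

Request:
servo_tool([
  [-0.03, 0, 0, 0, 0, 0, -0.1],
  [-0.01, 0, 0.05, 0, 0, 0, -0.1],
  [0, 0, 0.08, 0, 0, 0, -0.1],
  [-0.04, -0.05, 0.06, 0, 0, 0, -0.1],
  [-0.04, -0.07, 0.03, 0, 0, 0, -0.1],
  [-0.04, -0.07, 0, 0, 0, 0, -0.1],
  [-0.04, -0.07, 0, 0, 0, 0, -0.1],
  [-0.02, -0.07, 0, 0, 0, 0, -0.1],
  [-0.02, -0.07, 0, 0, 0, 0, -0.1],
  [0, -0.07, 0, 0, 0, 0, -0.1],
  [0, 0, 0, 0, 0, 0, -0.1],
])

```text
clock: 22.05
tool_pos: [0.4902, -0.1923, 0.134]
tool_rot: [-1.576, 0.011, -0.021]
wrist_force: [-0.4, -0.1, -0.8]
grip_width: 0.0469
```

Run:
```python
from h import *
t=snap('top','t9'); s=snap('side','s9'); o=env.observe(); print(o['tool_pos'],o['tool_rot'],o['wrist_force'])
a=cv2.resize(t['image'][145:250,185:385],None,fx=4,fy=4,interpolation=cv2.INTER_CUBIC)[:240]
b=cv2.resize(s['image'][165:255,160:360],None,fx=4,fy=4,interpolation=cv2.INTER_CUBIC)
cv2.imwrite('pics/v9.png',np.vstack([a,b]))
im=t['image'].astype(int)
for c0 in(199,233,248,282,297,332):
    v=im[160:184,[c0,c0+1]].mean((1,2)); i=8+np.argmax(np.diff(v)[8:]); lo,hi=v[max(i-3,0):i+1].min(),v[i+2:i+5].max(); h=(lo+hi)/2
    j=[k for k in range(i-3,i+4) if v[k]<=h<v[k+1]][-1]; print(c0,round(160+j+(h-v[j])/(v[j+1]-v[j]),2))
for cs in(range(208,228),range(257,277),range(305,326)):
    v=im[150:175,list(cs)].mean(1); d=v[:,2]-v[:,0]; j=[k for k in range(24) if d[k]<70<=d[k+1]][0]; print('gold',round(150+j+(70-d[j])/(d[j+1]-d[j]),2))
```

```text
[ 0.49086892 -0.1871482   0.13353872] [-1.57385314  0.01239342 -0.01730801] [-0.2072395   0.82387616  0.07775309]
199 173.92
233 174.35
248 174.31
282 176.75
297 175.55
332 176.18
gold 157.96
gold 158.84
gold 159.63
```

View pics/v9.png

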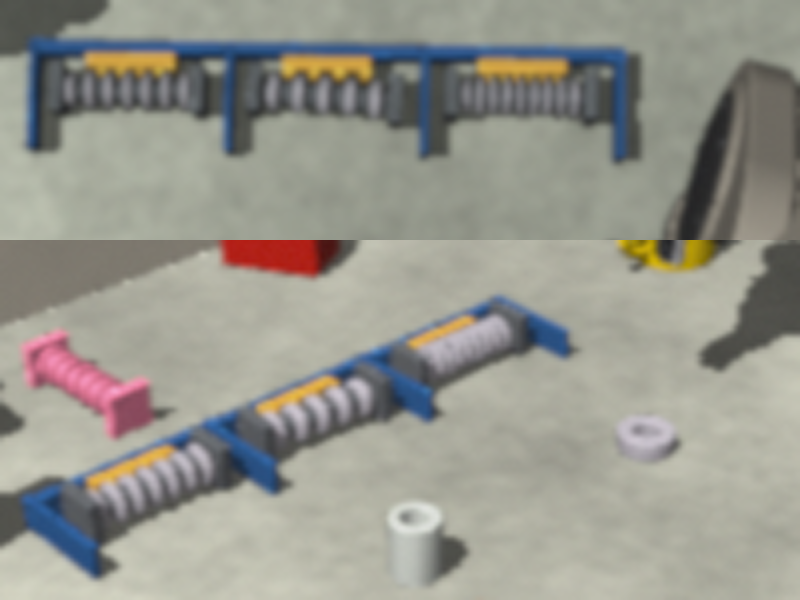

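Request:
servo_tool([
  [0.022, 0.063, -0.01, 0, 0, -0.003, 1],
  [0.022, 0.063, -0.01, 0, -0.003, -0.003, 1],
  [0.022, 0.063, -0.01, 0, -0.004, 0, 1],
  [0.022, 0.063, 0, 0, 0, 0, 1],
  [0.022, 0.063, 0, 0, 0, 0, 1],
  [0.022, 0.058, 0, 0, 0, 0, 1],
  [0, 0, -0.04, 0, 0, 0, 1],
  [0, 0, 0, 0, 0, 0, 1],
])

```text
clock: 22.82
tool_pos: [0.5594, 0.0182, 0.0981]
tool_rot: [-1.57, -0.001, -0.021]
wrist_force: [-1.1, -1.0, -1.4]
grip_width: 0.0002
```

Request:
servo_tool([
  [0.004, -0.028, -0.04, 0, 0, -0.004, 1],
  [0, 0, -0.05, 0, 0, 0, 1],
  [0, 0, -0.05, 0, 0, 0, 1],
  [0, 0, -0.012, 0, 0, 0, 1],
  [0, 0, 0, 0, 0, 0, 1],
])

```text
clock: 23.23
tool_pos: [0.5629, 0.0099, 0.0228]
tool_rot: [-1.567, -0.004, -0.019]
wrist_force: [0.2, -0.3, 0.9]
grip_width: 0.0
```

Request:
servo_tool([
  [0.01, -0.013, -0.002, 0, 0, -0.004, 1],
  [0.018, 0, 0, 0, 0, 0, 1],
  [0.018, 0, 0, 0, 0, 0, 1],
  [0.016, 0, 0, 0, 0, 0, 1],
  [0.01, 0, 0, 0, 0, 0, 1],
  [0, 0, 0, 0, 0, 0, 1],
])

```text
clock: 23.73
tool_pos: [0.6061, 0.0028, 0.0279]
tool_rot: [-1.566, -0.01, -0.026]
wrist_force: [0.6, 0.2, -0.5]
grip_width: -0.0001
```

Request:
servo_tool([
  [0.007, 0, -0.007, 0, 0.004, 0, 1],
  [0.007, 0, 0, 0, 0, 0, 1],
  [0.007, 0, 0, 0, 0, 0, 1],
])

```text
clock: 23.98
tool_pos: [0.6131, 0.0017, 0.0237]
tool_rot: [-1.568, 0.005, -0.027]
wrist_force: [-23.8, -3.2, 16.4]
grip_width: 0.0002
```

Request:
servo_tool([
  [-0.03, 0, 0, 0, 0, 0, 1],
  [-0.01, 0, 0.05, 0, 0, 0, 1],
  [0, 0, 0.08, 0, 0, 0, 1],
  [-0.04, -0.06, 0.06, 0, 0, 0, 1],
  [-0.04, -0.06, 0.02, 0, 0, 0, 1],
  [-0.04, -0.06, 0, 0, 0, 0, 1],
  [-0.04, -0.06, 0, 0, 0, 0, 1],
  [-0.02, -0.06, 0, 0, 0, 0, 1],
  [0, -0.06, 0, 0, 0, 0, 1],
  [0, -0.02, 0, 0, 0, 0, 1],
  [0, 0, 0, 0, 0, 0, 1],
])

```text
clock: 24.9
tool_pos: [0.4983, -0.1897, 0.1287]
tool_rot: [-1.569, 0.01, -0.021]
wrist_force: [-0.4, 0.4, -0.4]
grip_width: -0.0001
```

```bash
cat > chk.py <<'E'
from h import *
import sys
t=snap('top',sys.argv[1]); s=snap('side',sys.argv[1]+'s'); o=env.observe(); print(o['tool_pos'],o['tool_rot'],o['wrist_force'])
im=t['image'].astype(int)
for c0 in(199,233,248,282,297,332):
    v=im[160:184,[c0,c0+1]].mean((1,2)); i=8+np.argmax(np.diff(v)[8:]); lo,hi=v[max(i-3,0):i+1].min(),v[i+2:i+5].max(); h=(lo+hi)/2
    j=[k for k in range(i-3,i+4) if v[k]<=h<v[k+1]][-1]; print(c0,round(160+j+(h-v[j])/(v[j+1]-v[j]),2),v.astype(int).tolist())
for cs in(range(208,228),range(257,277),range(305,326)):
    v=im[150:175,list(cs)].mean(1); d=v[:,2]-v[:,0]; j=[k for k in range(24) if d[k]<70<=d[k+1]][0]; print('gold',round(150+j+(70-d[j])/(d[j+1]-d[j]),2),(d[j+1:j+9]).astype(int))
E
python3 chk.py t10
python3 - <<'E'
from h import *
# collar outer end columns per bay (mid-collar rows), threshold B-G
for f in('t9','t10'):
  im=load(f)['image'].astype(int)
  for r,(a,b) in zip((168,169,170),((190,243),(240,292),(288,342))):
    print(f,r,(im[r-2:r+3,a:b].mean((0,2))).astype(int).tolist())
E
```

```text
[ 0.49886399 -0.18730826  0.12850444] [-1.56796245  0.01040162 -0.01910104] [-0.0942673   0.01945506 -0.36488017]
199 173.91 [84, 89, 86, 85, 88, 90, 91, 89, 87, 82, 76, 69, 56, 61, 89, 109, 116, 117, 117, 117, 117, 123, 144, 164]
233 174.34 [66, 85, 94, 96, 94, 92, 91, 92, 94, 98, 101, 99, 87, 87, 114, 146, 160, 163, 164, 165, 166, 168, 169, 170]
248 175.75 [81, 101, 107, 100, 92, 88, 88, 87, 87, 87, 88, 90, 91, 89, 71, 74, 114, 133, 137, 137, 137, 138, 141, 150]
282 174.75 [61, 77, 87, 88, 88, 89, 91, 94, 96, 99, 99, 98, 97, 87, 95, 122, 138, 143, 143, 143, 141, 140, 141, 144]
297 175.53 [62, 88, 98, 96, 96, 95, 94, 93, 93, 92, 93, 94, 89, 71, 56, 77, 113, 130, 135, 136, 136, 134, 132, 134]
332 176.19 [69, 83, 98, 100, 97, 96, 97, 97, 97, 96, 96, 95, 95, 90, 71, 66, 98, 127, 139, 142, 143, 145, 146, 147]
gold 157.96 [ 74 130 139 125  93  50  15   0]
gold 158.84 [ 85 133 138 120  89  49  16   0]
gold 159.63 [100 135 136 106  64  26   3  -3]
t9 168 [165, 146, 113, 76, 49, 57, 76, 89, 93, 86, 83, 108, 118, 95, 75, 90, 120, 122, 91, 79, 102, 127, 120, 87, 85, 109, 125, 110, 84, 92, 119
[... 604 characters left out ...]
, 49, 57, 76, 89, 93, 86, 83, 108, 119, 96, 75, 91, 121, 122, 91, 79, 102, 127, 120, 87, 85, 110, 125, 111, 85, 92, 120, 125, 100, 79, 92, 121, 123, 94, 83, 105, 130, 125, 102, 98, 92, 74, 54, 62, 74, 77, 80, 81, 72]
t10 169 [81, 82, 72, 64, 70, 77, 83, 91, 92, 83, 67, 78, 122, 139, 114, 85, 84, 96, 126, 147, 130, 92, 80, 89, 111, 137, 139, 110, 83, 84, 98, 128, 146, 129, 93, 82, 89, 111, 136, 134, 104, 84, 94, 100, 94, 81, 69, 69, 70, 72, 78, 79]
t10 170 [70, 72, 77, 79, 75, 72, 71, 73, 83, 92, 92, 84, 90, 107, 103, 99, 117, 112, 95, 110, 116, 100, 103, 120, 111, 94, 111, 112, 95, 106, 119, 110, 106, 123, 115, 96, 111, 118, 103, 107, 124, 112, 84, 90, 99, 93, 80, 70, 69, 65, 66, 76, 83, 80]
```

Request:
servo_tool([
  [0.02, 0.074, -0.01, 0, 0, -0.003, -0.9],
  [0.02, 0.074, -0.01, 0, -0.003, -0.003, -0.9],
  [0.02, 0.074, -0.01, 0, -0.003, 0, -0.9],
  [0.02, 0.074, 0, 0, 0, 0, -0.9],
  [0.02, 0.074, 0, 0, 0, 0, -0.9],
  [0.02, 0.074, 0, 0, 0, 0, -0.9],
  [0, 0, -0.02, 0, 0, 0, -0.9],
  [0, 0, 0, 0, 0, 0, -0.9],
])

```text
clock: 25.67
tool_pos: [0.5587, 0.0591, 0.1018]
tool_rot: [-1.563, 0.001, -0.018]
wrist_force: [-1.3, -1.1, -0.6]
grip_width: 0.0812
```

Request:
servo_tool([
  [0, -0.019, -0.04, -0.005, 0, -0.006, -0.9],
  [0, 0, -0.05, 0, 0, 0, -0.9],
  [0, 0, -0.05, 0, 0, 0, -0.9],
  [0, 0, -0.02, 0, 0, 0, -0.9],
  [0, 0, 0, 0, 0, 0, -0.9],
])

```text
clock: 26.08
tool_pos: [0.5584, 0.0561, 0.0205]
tool_rot: [-1.568, -0.001, -0.018]
wrist_force: [-1.3, -1.0, -0.5]
grip_width: 0.0809
```

Request:
servo_tool([
  [0, -0.013, -0.012, 0, 0, -0.006, -0.9],
  [0, 0, 0, 0, 0, 0, -0.9],
  [0, 0, 0, 0, 0, 0, -0.9],
])

```text
clock: 26.33
tool_pos: [0.5587, 0.0492, 0.0158]
tool_rot: [-1.568, -0.001, -0.028]
wrist_force: [0.4, 0.7, -0.3]
grip_width: 0.081
```

Request:
servo_tool([
  [0.014, 0, 0, 0, 0, 0, -0.9],
  [0.018, 0, -0.001, 0, 0, 0, -0.9],
  [0.018, 0, -0.001, 0, 0, 0, -0.9],
  [0.018, 0, -0.001, 0, 0, 0, -0.9],
  [0.012, 0, -0.001, 0, 0, 0, -0.9],
  [0, 0, 0, 0, 0, 0, -0.9],
])

```text
clock: 26.83
tool_pos: [0.6062, 0.0488, 0.0176]
tool_rot: [-1.567, -0.007, -0.03]
wrist_force: [0.6, -0.1, 0.8]
grip_width: 0.0809
```

Request:
servo_tool([
  [0.006, 0, -0.003, 0, 0.004, 0.002, -0.9],
  [0.006, 0, 0, 0, 0, 0, -0.9],
  [0.006, 0, 0, 0, 0, 0, -0.9],
])

```text
clock: 27.08
tool_pos: [0.6146, 0.0489, 0.0154]
tool_rot: [-1.568, 0.003, -0.026]
wrist_force: [-10.9, 0.5, 8.8]
grip_width: 0.0811
```

Request:
servo_tool([
  [0.007, 0, 0, 0, 0, 0, -0.9],
  [0.006, 0, 0, 0, 0, 0, -0.9],
])

```text
clock: 27.25
tool_pos: [0.6163, 0.0492, 0.0148]
tool_rot: [-1.569, 0.013, -0.024]
wrist_force: [-25.6, -1.6, 26.9]
grip_width: 0.0809
```

Request:
servo_tool([
  [-0.03, 0, 0, 0, 0, 0, -0.9],
  [-0.015, 0, 0.05, 0, 0, 0, -0.9],
  [0, 0, 0.08, 0, 0, 0, -0.9],
  [-0.04, -0.06, 0.06, 0, 0, 0, -0.9],
  [-0.04, -0.07, 0.02, 0, 0, 0, -0.9],
  [-0.04, -0.07, 0, 0, 0, 0, -0.9],
  [-0.04, -0.07, 0, 0, 0, 0, -0.9],
  [-0.02, -0.07, 0, 0, 0, 0, -0.9],
  [0, -0.07, 0, 0, 0, 0, -0.9],
  [0, -0.05, 0, 0, 0, 0, -0.9],
  [0, 0, 0, 0, 0, 0, -0.9],
])

```text
clock: 28.17
tool_pos: [0.4946, -0.1823, 0.1187]
tool_rot: [-1.569, 0.022, -0.016]
wrist_force: [-1.1, -0.4, -3.5]
grip_width: 0.0809
```

```bash
python3 chk.py t11|cut -c1-70
python3 - <<'E'
from h import *
# did bystanders move? compare side/top with the first pictures outside rack, arm and spindle zones
a=load('top0')['image'].astype(int);b=load('t11')['image'].astype(int)
for n,(x,y) in dict(socket=(244,228),bearing=(322,228),orange=(217,269),blue=(187,314),wrench=(136,203),mug=(412,160),tin=(134,255),pink=(234,118)).items():
    print(n,abs(a-b)[y-14:y+15,x-14:x+15].mean().round(1),end=' ')
im=b
print(im[167:172,240:292].mean((0,2)).astype(int).tolist())
E
```

```text
[ 0.49519664 -0.17821434  0.1183714 ] [-1.56695502  0.02235986 -0.0128
199 173.92 [85, 90, 86, 85, 88, 90, 91, 90, 87, 83, 76, 69, 56, 61, 89
233 174.36 [66, 86, 94, 96, 94, 93, 91, 92, 94, 98, 101, 99, 87, 87, 1
248 168.61 [82, 102, 109, 111, 112, 113, 113, 114, 119, 133, 141, 142,
socket 11.0 bearing 9.5 orange 15.7 blue 47.1 wrench 6.9 mug 7.7 tin 4.0 pink 5.5 [82, 82, 73, 65, 70, 76, 78, 87, 114, 145, 160, 162, 161, 161, 161, 161, 160, 159, 157, 156, 154, 154, 153, 152, 151, 153, 154, 154, 154, 152, 152, 154, 155, 155, 154, 151, 148, 147, 147, 147, 147, 147, 148, 148, 148, 146, 145, 146, 143, 129, 106, 85]Traceback (most recent call last):
  File "chk.py", line 6, in <module>
    v=im[160:184,[c0,c0+1]].mean((1,2)); i=8+np.argmax(np.diff(v)[8:]); lo,hi=v[max(i-3,0):i+1].min(),v[i+2:i+5].max(); h=(lo+hi)/2
                                                                                                      ~~~~~~~~~~~~~~^^
    return umr_maximum(a, axis, None, out, keepdims, initial, where)
ValueError: zero-size array to reduction operation maximum which has no identity
```

Run:
```python
from h import *
s=load('t11s'); im=s['image']; m=spmask(im,(150,150,480,300)); v=im.max(2)
m[v<105]=0
o=env.observe(); p=o['tool_pos']; print(p,o['wrist_force'],o['moment'])
for a,r,q in blobs(m,25): print(a,np.round(r[0],1),np.round(r[1],1),round(r[2],1))
c=p+[.026,0,.003]; print('expected mid',proj(s,[c]),'ends',proj(s,[c+[0,.047,0],c-[0,.047,0]]))
s=load('s9'); m=spmask(s['image'],(150,150,480,300)); m[s['image'].max(2)<105]=0
print('before'); 
for a,r,q in blobs(m,25): print(a,np.round(r[0],1),np.round(r[1],1),round(r[2],1))
```

```text
[ 0.49519664 -0.17821434  0.1183714 ] [ 0.19575589  1.77715362 -3.10002204] [0.08603151 0.02872525 0.03401824]
112 [378.  155.5] [11. 10.] 90.0
170 [411.  155.5] [11. 22.] 90.0
40 [388. 174.] [12.  4.] -0.0
1389 [234.9 213. ] [ 26.4 143.8] 67.0
428 [181.2 200.6] [37.6 17.1] 30.6
139 [321. 214.] [10. 14.] 90.0
27 [289.  298.5] [16.  1.] 0.0
expected mid [[322.35715324 165.37183773]] ends [[311.79139906 170.15973264]
 [332.46042386 160.79351827]]
before
98 [378. 155.] [10. 10.] 90.0
136 [410.4 150.9] [ 9.2 25.6] 66.5
82 [388.5 172.5] [13.  7.] 0.0
1540 [234.9 213. ] [ 26.4 143.8] 67.0
430 [181.2 200.6] [37.6 17.1] 30.6
139 [321. 214.] [10. 14.] 90.0
27 [289.  298.5] [16.  1.] 0.0
```

Run:
```python
from h import *
im=load('t11s')['image'].astype(int); v=im.mean(2)
for r in range(128,196,2): print(r,''.join('%x'%int(v[r:r+2,c:c+1].mean()//16) for c in range(285,365)))
```

```text
128 7777777777777777777777777777889aa86333333333333333333322222259bcbbbbbaaa99988776
130 777777777777777777777778889abccccb84333333333333333333222222479aabbbbaaa99887766
132 77777777777777777789aaabbbcccccccca7433333333333333332222222223358abaaa999887766
134 7777777777778889abbcccccccccccccccca743333333333332222222222322247aaaaa999887666
136 7777777899abbccccccccccccccccccccccb853333222222222222222223332247aaaaa998877666
138 78889aabccccccccccccccccccccccccccb9643333222222222222222222222258aaaa9998877665
140 abbbbbcccccccccccccccccccccb999aaa97654443222222222222222121222258aaaa9998776665
142 ccbbbbbbccccccccccccccbbccb965676544333332222233322221222223543258aaaa9988776655
144 dccbbbbbbbbbbbbbbbbbbbbbbbb855554332223222223333222221112225874258aaa99988777778
146 a9abbbbbbbbbbbbbbbbbbbbbbba755554322222222233322222222122222332258aaa9998888aabb
148 669aaaaabbbbbbbbbbbbbbbbbb9743443322233222333222222222211222222369aaaaaaaaaabbbb
150 6679aaabbbbbbbbbbbbbbbbbbb96433332223454433322234555322111223679abbbbbbbbbbbbbbb
152 655568aabbbbbbbbbbbbbbbbba853333322223445433456778775322222479bbbbbbbbbbbbbb
[... 1089 characters left out ...]
44444444444444444444
180 777889aaaaaaaaaaaaaaaaaaaaaaaaaaaaaaaaaaaaaaabbbbbbbbbba965444444444444444444444
182 66677778899aaaaaaaaaaaaaaaaaaaaaaaaaaaaaaaaabbbbbbbbba97554444445444444444444444
184 9765554556778999aaaaaaaaaaaa99aaaaaaaaaaaaaaabbbbbbbba85444444444444444444444445
186 a97554344455567889aaaaaaaaaa99999aaaaaaaaaaaaabbaaaa9754444444444444444444457888
188 9976543334555555689aaaaaaaaaaa9999aaaaaaaaaaaaaa9765544444444444445566666679abbb
190 77654434455555555789aaaaaaaaaaaaa9aaaaaaaa99865554444445555545555689aaabbbbbbbbb
192 555555678998776555789aaaaaaaaaaaaaa9999986555444444444567777789aaaabbbbbbccbbbbb
194 78999999aaaaaa9989aaaaaaaaaaaaaaa875555544444444444445556789aabbbbbbbbbbbbbbbbbb
```

Request:
servo_tool([
  [0.014, 0.04, 0, 0, -0.004, -0.003, -0.9],
  [0.014, 0.05, 0, 0, -0.004, -0.003, -0.9],
  [0.014, 0.05, 0, 0, -0.004, 0, -0.9],
  [0.014, 0.05, 0, 0, 0, 0, -0.9],
  [0.014, 0.05, 0, 0, 0, 0, -0.9],
  [0.014, 0.05, 0, 0, 0, 0, -0.9],
  [0.014, 0.05, 0, 0, 0, 0, -0.9],
  [0.014, 0.05, 0, 0, 0, 0, -0.9],
  [0, 0.03, 0, 0, 0, 0, -0.9],
  [0, 0, 0, 0, 0, 0, -0.9],
  [0, 0, 0, 0, 0, 0, -0.9],
])

```text
clock: 29.18
tool_pos: [0.5484, 0.0575, 0.1161]
tool_rot: [-1.561, 0.009, -0.007]
wrist_force: [-0.3, -1.3, -2.2]
grip_width: 0.0814
```

Request:
servo_tool([
  [0.006, -0.014, -0.03, -0.004, 0, -0.012, -0.9],
  [0, 0, -0.05, 0, 0, 0, -0.9],
  [0, 0, -0.05, 0, 0, 0, -0.9],
  [0, 0, -0.04, 0, 0, 0, -0.9],
  [0, 0, 0, 0, 0, 0, -0.9],
  [0, 0, 0, 0, 0, 0, -0.9],
])

```text
clock: 29.68
tool_pos: [0.5503, 0.0516, 0.0291]
tool_rot: [-1.567, 0.009, -0.023]
wrist_force: [0.4, 0.1, -1.7]
grip_width: 0.0811
```

Run:
```python
from h import *
s=snap('side','s12'); o=env.observe(); p=o['tool_pos']; print(p,o['tool_rot'],o['wrist_force'])
h=p+[.0255,0,0]; c,q=np.cos(-.0272),np.sin(-.0272)
for z in(p[2]-.0148,p[2]-.0148+.036): print([((proj(s,[[h[0]+k+.0015,h[1]+.057,z]]))[0]).round(1).tolist() for k in(-.018,.018)])
v=s['image'].mean(2)
for r in range(200,240,1): print(r,''.join('%x'%int(v[r,c]//16) for c in range(215,285)))
```

```text
[0.55013931 0.05157639 0.02920232] [-1.56731692  0.00873204 -0.02292461] [-0.39732393  0.28459284 -2.83971502]
[[241.3, 227.5], [232.9, 222.4]]
[[240.8, 216.3], [232.2, 211.3]]
200 aaabbbbbbbbbaaaaa99864333322222222334432222334444333222222223555544444
201 aaabbbbbbbbaaaaa988754333322222222234432233445443333221123334444444444
202 aabbbbbbbbbaa988899974333322222222234322344455433333222223444444444444
203 bbbbbbbbbba998899aa974333322222233333323455555543333221223444444444444
204 bbbbbbaaaa988899999863233322222354333235676567654433221223444444444444
205 bbbbba9988999999999753222322222344333346898778765543221123444444444444
206 bbba998779aaa9877886432223222223333235789a9877655654321223444444444444
207 aa988765689a997667764333332222233223589aaa9765445665322123444444444444
208 88766544578998655776433433222222222479a9a98665444565421123444444444444
209 7665443346788754577643344322222222369a97766565544565421123444444444444
210 5444333357888754567643444322222222479976545566544565422123444444444444
211 5433333346888764456655554322222222367766555666544555422223444444444444
212 6543333346788764456
[... 1376 characters left out ...]
bbccccbbaaaaaaaaaaaaaaaaa
231 bbbbbcccbbbbbbbbbbbbaaaaabbbaaaaabbbaaaaaabbccdddddddcbbaaaaaaaaaaaaaa
232 bbbbcccccbbbbbbbbbaaaaaaaaabbabbbbbbbbbbabbddcbbccddedcbaaaaaaaaaaaaaa
233 bbbcccccccbbbbbbbbaaaaaaaabbbbbbbbbbbbbbabcdca99bbcddddbaabbbbaaaaaaaa
234 bbbcccccccccccbbbbbbbbbabbbbbbbbbbbbbbbbabddb989abccdddbaabbbbaaaaaaaa
235 bbbbccccccbbbbbbbbbbbbbbbbbbbbbbbbbbbbbbabcddb9abccdddcaaabbbbaaaaaaab
236 bbbbbbbcbcbbbbbbbbbbbbbbbbbbbbbbbbbbabbbaacdddcccddddca99abbbbaaaaabbb
237 ccbbbbbbbbbbbbbbbbbbbbbbbbbbbabbbbaabbbbaabcddddddddca88aabbbaaaaaabbb
238 cccbbbbbbbbbbbbbbbbbbbbbbbbaaaaaaabbbbbbbaabccccccbba8779aaaaaaaaaaaaa
239 ccbbbbbbbbbbbbbbbbbbbbbbbbbbaaabbbbbbbbbbaabbcccbba9976667789aaaaaaaaa
```

Request:
servo_tool([
  [0, -0.002, -0.018, 0, 0, -0.002, -0.9],
  [0, 0, -0.008, 0, 0, 0, -0.9],
  [0, 0, 0, 0, 0, 0, -0.9],
])

```text
clock: 29.98
tool_pos: [0.5517, 0.0504, 0.0184]
tool_rot: [-1.567, 0.005, -0.027]
wrist_force: [0.8, 1.1, -1.1]
grip_width: 0.0814
```

Now forward along the bench, with the spindle still held square.

Request:
servo_tool([
  [0.012, 0, -0.006, 0, 0, 0, -0.9],
  [0.016, 0, -0.001, 0, 0, 0, -0.9],
  [0.016, -0.001, -0.001, 0, 0, 0, -0.9],
  [0.016, 0, -0.001, 0, 0, 0, -0.9],
  [0.016, -0.001, -0.001, 0, 0, 0, -0.9],
  [0.014, 0, -0.001, 0, 0, 0, -0.9],
  [0, 0, 0, 0, 0, 0, -0.9],
])

```text
clock: 30.57
tool_pos: [0.6016, 0.0494, 0.0155]
tool_rot: [-1.566, 0.002, -0.027]
wrist_force: [-0.9, 1.1, 0.7]
grip_width: 0.0811
```

Request:
servo_tool([
  [0.01, 0, 0, 0, 0, 0, -0.9],
  [0.008, 0, 0, 0, 0.003, 0, -0.9],
  [0.008, 0, 0, 0, 0, 0, -0.9],
  [0.006, 0, 0, 0, 0, 0, -0.9],
])

```text
clock: 30.9
tool_pos: [0.6166, 0.0493, 0.0152]
tool_rot: [-1.567, 0.012, -0.027]
wrist_force: [-23.9, 0.6, 12.8]
grip_width: 0.0812
```

Request:
servo_tool([
  [0, 0, 0, 0, 0, 0, -0.55],
  [0, 0, 0, 0, 0, 0, -0.55],
  [0, 0, 0, 0, 0, 0, -0.55],
  [0.002, 0, 0, 0, 0, 0, -0.55],
])

```text
clock: 31.23
tool_pos: [0.6157, 0.0496, 0.0142]
tool_rot: [-1.567, 0.017, -0.026]
wrist_force: [-12.8, -0.2, 9.0]
grip_width: 0.0658
```

Request:
servo_tool([
  [-0.01, 0, 0, 0, 0, 0, -0.55],
  [-0.02, 0, 0, 0, 0, 0, -0.55],
  [-0.02, 0, 0.04, 0, 0, 0, -0.55],
  [0, 0, 0.08, 0, 0, 0, -0.55],
  [-0.04, -0.06, 0.06, 0, 0, 0, -0.55],
  [-0.04, -0.07, 0.02, 0, 0, 0, -0.55],
  [-0.04, -0.07, 0, 0, 0, 0, -0.55],
  [-0.04, -0.07, 0, 0, 0, 0, -0.55],
  [-0.02, -0.07, 0, 0, 0, 0, -0.55],
  [0, -0.07, 0, 0, 0, 0, -0.55],
  [0, -0.05, 0, 0, 0, 0, -0.55],
  [0, 0, 0, 0, 0, 0, -0.55],
])

```text
clock: 32.23
tool_pos: [0.4934, -0.1825, 0.116]
tool_rot: [-1.568, 0.005, -0.021]
wrist_force: [-0.5, 0.3, -0.3]
grip_width: 0.0663
```

```bash
python3 chk.py t13|cut -c1-110
python3 - <<'E'
from h import *
a=load('t9')['image'].astype(int);b=load('t13')['image'].astype(int)
print(b[167:172,240:292].mean((0,2)).astype(int).tolist())
g0=load('top0')['image']; g1=load('t13')['image']
for n,(x,y) in dict(socket=(244,228),bearing=(322,228),orange=(217,269),blue=(187,314),wrench=(136,203),mug=(412,160),tin=(134,255),pink=(234,118)).items():
    T=cv2.cvtColor(g0[y-16:y+17,x-16:x+17],cv2.COLOR_BGR2GRAY); S=cv2.cvtColor(g1[y-22:y+23,x-22:x+23],cv2.COLOR_BGR2GRAY)
    r=cv2.matchTemplate(S,T,cv2.TM_CCOEFF_NORMED); _,mx,_,l=cv2.minMaxLoc(r); print(n,round(mx,2),(l[0]-6,l[1]-6))
E
```

```text
[ 0.49406687 -0.17835071  0.11574287] [-1.56640307  0.0056912  -0.01747468] [0.54271839 1.11943104 0.94959128]
199 173.91 [84, 89, 87, 86, 87, 90, 91, 89, 87, 82, 76, 69, 56, 61, 89, 109, 116, 117, 117, 117, 117, 124, 144
233 174.36 [66, 86, 94, 97, 94, 93, 92, 92, 93, 98, 101, 99, 88, 87, 114, 147, 161, 164, 164, 165, 167, 168, 1
248 174.64 [71, 88, 95, 95, 96, 95, 94, 94, 92, 92, 91, 87, 76, 59, 73, 113, 133, 137, 138, 137, 137, 138, 142
282 175.23 [62, 78, 87, 88, 87, 87, 90, 93, 94, 97, 98, 97, 95, 86, 89, 110, 132, 141, 144, 143, 141, 140, 141
297 175.53 [62, 88, 98, 96, 96, 95, 94, 94, 93, 93, 93, 93, 89, 71, 55, 77, 113, 130, 136, 137, 136, 134, 133,
332 176.19 [69, 83, 98, 100, 98, 97, 97, 97, 97, 97, 96, 96, 95, 90, 71, 66, 98, 128, 139, 142, 144, 145, 147,
gold 157.96 [ 74 130 139 126  93  50  15   0]
gold 158.84 [ 85 133 138 119  85  46  13  -2]
gold 159.63 [100 135 136 107  64  26   3  -3]
[82, 82, 73, 64, 70, 76, 79, 87, 93, 90, 75, 77, 117, 136, 114, 83, 79, 91, 120, 141, 129, 94, 78, 85, 104, 132, 140, 116, 86, 83, 95, 123, 145, 131, 97, 82, 88, 109, 136, 143, 116, 89, 93, 98, 93, 80, 69, 70, 70, 72, 78, 80]
socket 0.79 (0, 0)
bearing 0.39 (0, 0)
orange 0.53 (0, 0)
blue 0.71 (1, 1)
wrench 1.0 (0, 0)
mug 0.86 (0, 0)
tin 1.0 (0, 0)
pink 1.0 (0, 0)
```

```bash
python3 -c "
from h import *
print(env.observe()['clock'],env.sign_off())"
```

```text
the job is handed in; nothing more can be done
32.3333 None
```

I sorted all three spindles into their bays and handed the job in at 32.3 s: medium in the left bay, coarse in the middle and fine in the right. I matched them by their measured thread pitches of 13.7, 18.7 and 10.0 mm.

**Coarse spindle:** it needed several tries.
- The first push left it about 3° askew.
- A push on its right collar turned it too far the other way.
- The next push, with the fingers opened wide, seated it. But the fingers wedged between its collars and carried it out of the bay when I backed off.
- I carried it back, pushed it home while it was still held, and closed the fingers slightly to let go before retreating.

**Last checks, from the final top picture:**
- **Depth:** the collar back edges sit 16.2, 16.1 and 16.2 px behind the back edges of their own gauges (left, middle, right). In the last full view the medium spindle matched the position worked out for fully home.
- **Square to the plate:** all three follow the slope of the rack to within about 0.2 px.
- **Sideways fit:** teeth and crests line up to about 1 mm. The fine spindle first looked about 2 mm off to one side; a second measure did not bear that out.
- **Other things on the bench:** the socket, bearing, mug, tin, wrench and the orange and pink look-alikes matched at zero shift. The match was weak for the bearing (0.39) and orange look-alike (0.53), probably because of changed shadows. The blue look-alike read 1 px, also near shadow. I did not check the spray can or water bottle.
- **Robot:** the arm was clear of everything.

The picture allowance was used up before the last coarse fit, so that fit was checked from pixel numbers only, not by eye.

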